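# Comb scattered ferrite rods into the grooves of a test tray

## Robot

A 6-joint arm with a two-finger parallel gripper is mounted at the origin on a cart in front of the work surface, level with it; the furniture and walls round the work are solid. World frame = base frame: x ahead of the robot, y to its left, z up, the work surface at z = 0. Lengths are in mm, angles in rad, forces in N, time in s.
With the tool pointing down it reaches from about 275 to 1000 mm from the base axis. Payload 8.4 kg.
Tool frame: the origin (TCP) lies at the centre of the arm's flange, where the gripper is bolted on; the fingertips stand 173 mm ahead of it and the grasp point (between the pads) lies 155 mm ahead of it (r.nose_length is the distance from the TCP to the fingertips, in mm); z points along the fingers, y is the direction in which the jaws open and shut (so a half turn about z gives the same grasp; the last joint's range is limited). The gripper opens to 85 mm and grips with 20 to 120 N. Pads are 22 mm wide; open, the fingers measure 114 mm over their backs; the gripper's body (76 mm by 85 mm) begins 54 mm behind the grasp point. The pads swing forward as they close: fully open they stand 13 mm farther back than shut.
Start: joints at [-1.344, 0.353, 1.633, -0, 1.155, -0.002], TCP at [141.754, -608.716, 404.681] pointing down, gripper open.
Joint ranges: [-2.63, 2.63], [-0.92, 2.1], [0.06, 2.66], [-1.3, 4.44], [0, 2.69], [-3.02, 3.02]. Speed limits (rad/s): [2.22, 2.22, 2.79, 3.14, 3.14, 3.14].

## Interface

Orientations are given as [roll, pitch, yaw] about the fixed x, y, z axes, in that order (R = Rz(yaw) Ry(pitch) Rx(roll)).
In Python, from rig import r, grab_frame, workorder gives the robot as it stands.
- The arm moves only by the tool carry_out, never from a script. Its argument "steps" is a list that holds one entry, the list of rows, each a list of 5 numbers: the opening in per cent of the stroke, from 0 (shut) to 100 (fully open), then the shift along the tool's x, y, z in m, then the turn about the tool's z in degrees. In form: [[[jaw, x, y, z, spin], ...]]. A call has 1 to 8 rows; each row is the pose to reach, as a shift and turn from the pose measured when the call began, along the tool's axes at that moment; what a row does not reach only later rows make up. A row lasts 1/10 s, in which the tool goes at most 50 mm and 8.59 degrees, less where a joint would pass 70% of its speed; a pose out of reach is approached as far as the arm can. A call with a gripper value outside its range is refused whole. The fingers move at their own pace and stop on an object; "squeeze" is the grip in N (left out, the last holds). Time passes only in rows, so rows that repeat a pose let the fingers close. It gives the time, the measured TCP pose, the force and the opening at its end, in the units of the state.
- r.sense(): the state, without advancing time (a new reading comes with each control period).
- grab_frame(name): name is "scene" or "top" or "wrist"; returns a dict with "image" (400x640x3 uint8, red, green, blue), "intrinsics" (3x3 intrinsics, pixels), "D" ([k1, k2, p1, p2, k3] as OpenCV has them; the pictures are not rectified), "eye" and "rotation" of the camera in the world; the wrist camera has in their place "T_tool_cam" (4x4, takes a point from camera to tool coordinates, whose origin is the TCP and whose axes are the flange's). Camera axes: x right, y up, looking along -z (the intrinsics and any distortion apply to the point x, -y, -z); pixel columns grow to the right and rows downward; lengths in mm; the calibration is good to about 2 mm. A picture is of the moment at which its call begins: read the wrist's pose just before it. There is no depth.
- workorder.sign_off(): hands the job in, once; it reports no verdict.
The state is a dict: "clock": time; "qpos": joint angles; "qvel": joint speeds; "joint_efforts": joint torques, N m; "eef_pos": TCP position; "tcp_rot": TCP orientation; "contact_force": force on the tool from outside, world axes, zero at the start; "wrist_torque": the same for the moment, N m; "opening": opening from 0.0 (shut) to 1.0 (fully open).
Only numpy, scipy, OpenCV 4.12 (cv2) and the standard library are available. Lean on these libraries where they do the work, as an engineer would, in place of code of your own. Each camera call takes 0.05 s, during which the arm holds its last target.

## Task

Take the rake comb and comb the four scattered ferrite rods straight, so that one rod lies down in each groove of the tray; then use its teeth (half a spacing to the side, they meet the rods' ends) to push all four up against the tray's end stop. Ferrite chips easily: touch the rods with the comb only and go lightly, by feel, on rods and tray. Stand the comb back where it was and leave the other things alone.

Things in the scene. Friction and masses are not known exactly. Their poses are not given: they have to be found in the camera images.
- tray: aluminium tray fixed to the bench, 230 mm along x, 128 mm along y, origin at the centre of its underside. Four grooves along x, centred on y = -45, -15, 15, 45 mm, 9.5 mm wide, floor 7 mm above the bench, open at the -x end, no side walls. Ribs between and beside them: flat tops 12.5 mm above the bench, 20.5 mm wide (the two outer ones 14), centred on y = 0, +-30 and about +-57 mm
- stop (a point): middle of the inner face of the steel stop bar, 10 mm thick, across the +x end of the tray: tray x = 105, y = 0, at its top edge, 19 mm above the bench; axes as the tray's. An equipment shelf on legs, 260 mm high, stands behind this end
- comb: rake comb, 100 to 170 g, standing on its teeth on the bench. Five teeth 18 mm high in a row along y at 0, +-30, +-60 mm; seen from above each is 46 mm long along x and 17 mm wide, tapering from x = +-6 mm to 3 mm wide round points fore and aft, so rods pass between (gaps 13 mm, mouths 27). Above them a plate 50 x 140 x 8 mm (z 18 to 26). Origin at the middle of its underside; front and back alike
- handle (a point): middle of the comb's flat upright aluminium handle, 51 mm above the teeth's underside; the handle is 14 mm thick along the comb's x, 34 mm wide along y, from 29 to 70 mm above it; to be gripped across the 14 mm from above; axes as the comb's. Between comb and tray stands a parts case with its lid open, up to 150 mm high
- rod_1: dark grey, brittle ferrite rod, plain cylinder 8 mm in diameter and 64 mm long with 2 mm chamfers, 20 g, lying somewhere on the tray, askew across the ribs, about 10 to 13 degrees off the grooves either way, each roughly over its own groove, in no fixed order; origin at its centre, x along its length
- rod_2: dark grey, brittle ferrite rod, plain cylinder 8 mm in diameter and 64 mm long with 2 mm chamfers, 20 g, lying somewhere on the tray, askew across the ribs, about 10 to 13 degrees off the grooves either way, each roughly over its own groove, in no fixed order; origin at its centre, x along its length
- rod_3: dark grey, brittle ferrite rod, plain cylinder 8 mm in diameter and 64 mm long with 2 mm chamfers, 20 g, lying somewhere on the tray, askew across the ribs, about 10 to 13 degrees off the grooves either way, each roughly over its own groove, in no fixed order; origin at its centre, x along its length
- rod_4: dark grey, brittle ferrite rod, plain cylinder 8 mm in diameter and 64 mm long with 2 mm chamfers, 20 g, lying somewhere on the tray, askew across the ribs, about 10 to 13 degrees off the grooves either way, each roughly over its own groove, in no fixed order; origin at its centre, x along its length
- seat_1 (a point): centre of a rod that lies fully home in groove 1 of the tray (tray x = 73, y = -45 mm, 11 mm above the bench), axes as the tray's
- seat_2 (a point): centre of a rod that lies fully home in groove 2 of the tray (tray x = 73, y = -15 mm, 11 mm above the bench), axes as the tray's
- seat_3 (a point): centre of a rod that lies fully home in groove 3 of the tray (tray x = 73, y = 15 mm, 11 mm above the bench), axes as the tray's
- seat_4 (a point): centre of a rod that lies fully home in groove 4 of the tray (tray x = 73, y = 45 mm, 11 mm above the bench), axes as the tray's
- flux: small brown bottle, 30 mm across, 73 mm high, loose bystander; origin at the centre of its underside
- board: small green circuit board, 40 x 59 x 14 mm, loose bystander; origin at the centre of its underside
- sink: finned heat sink, 40 x 40 x 20 mm, loose bystander; origin at the centre of its underside
- driver: precision screwdriver with a black handle, 168 mm long, loose bystander; origin at the middle of its length on its underside

How it is judged (in metres and radians):
On the way, in this order (a step that is already met when the one before it is completed fails the run):
1. the comb is lifted off the bench (height (world z) of comb above 0.03 m), for 0.2 s.
2. one rod lies down in each groove, parallel to it (((y of rod_1 in the frame of seat_1 between -0.004 and 0.004 m and z of rod_1 in the frame of seat_1 between -0.002 and 0.002 m and x of rod_1 in the frame of seat_1 between -0.16 and 0.003 m and angle between the x axis of rod_1 and the x axis of tray, either way round below 0.06 rad) or (y of rod_2 in the frame of seat_1 between -0.004 and 0.004 m and z of rod_2 in the frame of seat_1 between -0.002 and 0.002 m and x of rod_2 in the frame of seat_1 between -0.16 and 0.003 m and angle between the x axis of rod_2 and the x axis of tray, either way round below 0.06 rad) or (y of rod_3 in the frame of seat_1 between -0.004 and 0.004 m and z of rod_3 in the frame of seat_1 between -0.002 and 0.002 m and x of rod_3 in the frame of seat_1 between -0.16 and 0.003 m and angle between the x axis of rod_3 and the x axis of tray, either way round below 0.06 rad) or (y of rod_4 in the frame of seat_1 between -0.004 and 0.004 m and z of rod_4 in the frame of seat_1 between -0.002 and 0.002 m and x of rod_4 in the frame of seat_1 between -0.16 and 0.003 m and angle between the x axis of rod_4 and the x axis of tray, either way round below 0.06 rad)) and ((y of rod_1 in the frame of seat_2 between -0.004 and 0.004 m and z of rod_1 in the frame of seat_2 between -0.002 and 0.002 m and x of rod_1 in the frame of seat_2 between -0.16 and 0.003 m and angle between the x axis of rod_1 and the x axis of tray, either way round below 0.06 rad) or (y of rod_2 in the frame of seat_2 between -0.004 and 0.004 m and z of rod_2 in the frame of seat_2 between -0.002 and 0.002 m and x of rod_2 in the frame of seat_2 between -0.16 and 0.003 m and angle between the x axis of rod_2 and the x axis of tray, either way round below 0.06 rad) or (y of rod_3 in the frame of seat_2 between -0.004 and 0.004 m and z of rod_3 in the frame of seat_2 between -0.002 and 0.002 m and x of rod_3 in the frame of seat_2 between -0.16 and 0.003 m and angle between the x axis of rod_3 and the x axis of tray, either way round below 0.06 rad) or (y of rod_4 in the frame of seat_2 between -0.004 and 0.004 m and z of rod_4 in the frame of seat_2 between -0.002 and 0.002 m and x of rod_4 in the frame of seat_2 between -0.16 and 0.003 m and angle between the x axis of rod_4 and the x axis of tray, either way round below 0.06 rad)) and ((y of rod_1 in the frame of seat_3 between -0.004 and 0.004 m and z of rod_1 in the frame of seat_3 between -0.002 and 0.002 m and x of rod_1 in the frame of seat_3 between -0.16 and 0.003 m and angle between the x axis of rod_1 and the x axis of tray, either way round below 0.06 rad) or (y of rod_2 in the frame of seat_3 between -0.004 and 0.004 m and z of rod_2 in the frame of seat_3 between -0.002 and 0.002 m and x of rod_2 in the frame of seat_3 between -0.16 and 0.003 m and angle between the x axis of rod_2 and the x axis of tray, either way round below 0.06 rad) or (y of rod_3 in the frame of seat_3 between -0.004 and 0.004 m and z of rod_3 in the frame of seat_3 between -0.002 and 0.002 m and x of rod_3 in the frame of seat_3 between -0.16 and 0.003 m and angle between the x axis of rod_3 and the x axis of tray, either way round below 0.06 rad) or (y of rod_4 in the frame of seat_3 between -0.004 and 0.004 m and z of rod_4 in the frame of seat_3 between -0.002 and 0.002 m and x of rod_4 in the frame of seat_3 between -0.16 and 0.003 m and angle between the x axis of rod_4 and the x axis of tray, either way round below 0.06 rad)) and ((y of rod_1 in the frame of seat_4 between -0.004 and 0.004 m and z of rod_1 in the frame of seat_4 between -0.002 and 0.002 m and x of rod_1 in the frame of seat_4 between -0.16 and 0.003 m and angle between the x axis of rod_1 and the x axis of tray, either way round below 0.06 rad) or (y of rod_2 in the frame of seat_4 between -0.004 and 0.004 m and z of rod_2 in the frame of seat_4 between -0.002 and 0.002 m and x of rod_2 in the frame of seat_4 between -0.16 and 0.003 m and angle between the x axis of rod_2 and the x axis of tray, either way round below 0.06 rad) or (y of rod_3 in the frame of seat_4 between -0.004 and 0.004 m and z of rod_3 in the frame of seat_4 between -0.002 and 0.002 m and x of rod_3 in the frame of seat_4 between -0.16 and 0.003 m and angle between the x axis of rod_3 and the x axis of tray, either way round below 0.06 rad) or (y of rod_4 in the frame of seat_4 between -0.004 and 0.004 m and z of rod_4 in the frame of seat_4 between -0.002 and 0.002 m and x of rod_4 in the frame of seat_4 between -0.16 and 0.003 m and angle between the x axis of rod_4 and the x axis of tray, either way round below 0.06 rad))), for 0.2 s.
At the end, for the whole second after the job is handed in: One rod in each groove, on its floor (2 mm), within 4 mm of its middle line, parallel to it (0.06 rad), its end within 3 mm of the stop bar; the comb stands upright (0.05 rad) on the bench within 30 mm of where it stood; rods and comb at rest (((y of rod_1 in the frame of seat_1 between -0.004 and 0.004 m and z of rod_1 in the frame of seat_1 between -0.002 and 0.002 m and x of rod_1 in the frame of seat_1 between -0.003 and 0.003 m and angle between the x axis of rod_1 and the x axis of tray, either way round below 0.06 rad) or (y of rod_2 in the frame of seat_1 between -0.004 and 0.004 m and z of rod_2 in the frame of seat_1 between -0.002 and 0.002 m and x of rod_2 in the frame of seat_1 between -0.003 and 0.003 m and angle between the x axis of rod_2 and the x axis of tray, either way round below 0.06 rad) or (y of rod_3 in the frame of seat_1 between -0.004 and 0.004 m and z of rod_3 in the frame of seat_1 between -0.002 and 0.002 m and x of rod_3 in the frame of seat_1 between -0.003 and 0.003 m and angle between the x axis of rod_3 and the x axis of tray, either way round below 0.06 rad) or (y of rod_4 in the frame of seat_1 between -0.004 and 0.004 m and z of rod_4 in the frame of seat_1 between -0.002 and 0.002 m and x of rod_4 in the frame of seat_1 between -0.003 and 0.003 m and angle between the x axis of rod_4 and the x axis of tray, either way round below 0.06 rad)) and ((y of rod_1 in the frame of seat_2 between -0.004 and 0.004 m and z of rod_1 in the frame of seat_2 between -0.002 and 0.002 m and x of rod_1 in the frame of seat_2 between -0.003 and 0.003 m and angle between the x axis of rod_1 and the x axis of tray, either way round below 0.06 rad) or (y of rod_2 in the frame of seat_2 between -0.004 and 0.004 m and z of rod_2 in the frame of seat_2 between -0.002 and 0.002 m and x of rod_2 in the frame of seat_2 between -0.003 and 0.003 m and angle between the x axis of rod_2 and the x axis of tray, either way round below 0.06 rad) or (y of rod_3 in the frame of seat_2 between -0.004 and 0.004 m and z of rod_3 in the frame of seat_2 between -0.002 and 0.002 m and x of rod_3 in the frame of seat_2 between -0.003 and 0.003 m and angle between the x axis of rod_3 and the x axis of tray, either way round below 0.06 rad) or (y of rod_4 in the frame of seat_2 between -0.004 and 0.004 m and z of rod_4 in the frame of seat_2 between -0.002 and 0.002 m and x of rod_4 in the frame of seat_2 between -0.003 and 0.003 m and angle between the x axis of rod_4 and the x axis of tray, either way round below 0.06 rad)) and ((y of rod_1 in the frame of seat_3 between -0.004 and 0.004 m and z of rod_1 in the frame of seat_3 between -0.002 and 0.002 m and x of rod_1 in the frame of seat_3 between -0.003 and 0.003 m and angle between the x axis of rod_1 and the x axis of tray, either way round below 0.06 rad) or (y of rod_2 in the frame of seat_3 between -0.004 and 0.004 m and z of rod_2 in the frame of seat_3 between -0.002 and 0.002 m and x of rod_2 in the frame of seat_3 between -0.003 and 0.003 m and angle between the x axis of rod_2 and the x axis of tray, either way round below 0.06 rad) or (y of rod_3 in the frame of seat_3 between -0.004 and 0.004 m and z of rod_3 in the frame of seat_3 between -0.002 and 0.002 m and x of rod_3 in the frame of seat_3 between -0.003 and 0.003 m and angle between the x axis of rod_3 and the x axis of tray, either way round below 0.06 rad) or (y of rod_4 in the frame of seat_3 between -0.004 and 0.004 m and z of rod_4 in the frame of seat_3 between -0.002 and 0.002 m and x of rod_4 in the frame of seat_3 between -0.003 and 0.003 m and angle between the x axis of rod_4 and the x axis of tray, either way round below 0.06 rad)) and ((y of rod_1 in the frame of seat_4 between -0.004 and 0.004 m and z of rod_1 in the frame of seat_4 between -0.002 and 0.002 m and x of rod_1 in the frame of seat_4 between -0.003 and 0.003 m and angle between the x axis of rod_1 and the x axis of tray, either way round below 0.06 rad) or (y of rod_2 in the frame of seat_4 between -0.004 and 0.004 m and z of rod_2 in the frame of seat_4 between -0.002 and 0.002 m and x of rod_2 in the frame of seat_4 between -0.003 and 0.003 m and angle between the x axis of rod_2 and the x axis of tray, either way round below 0.06 rad) or (y of rod_3 in the frame of seat_4 between -0.004 and 0.004 m and z of rod_3 in the frame of seat_4 between -0.002 and 0.002 m and x of rod_3 in the frame of seat_4 between -0.003 and 0.003 m and angle between the x axis of rod_3 and the x axis of tray, either way round below 0.06 rad) or (y of rod_4 in the frame of seat_4 between -0.004 and 0.004 m and z of rod_4 in the frame of seat_4 between -0.002 and 0.002 m and x of rod_4 in the frame of seat_4 between -0.003 and 0.003 m and angle between the x axis of rod_4 and the x axis of tray, either way round below 0.06 rad)) and distance of comb from where it was at the start of the episode below 0.03 m and angle between comb's own z axis and vertical below 0.05 rad and linear speed of each of comb, rod_1, rod_2, rod_3, rod_4 below 0.02 m/s); the robot touches nothing.
It fails at once if the comb presses on a rod with more than 20 N (brittle ferrite) (contact force between comb and rod_1 above 20 N or contact force between comb and rod_2 above 20 N or contact force between comb and rod_3 above 20 N or contact force between comb and rod_4 above 20 N).
It fails at once if the gripper or arm touches a rod: they are moved with the comb only (contact force between any of the fingers, the arm and rod_1 above 0.3 N or contact force between any of the fingers, the arm and rod_2 above 0.3 N or contact force between any of the fingers, the arm and rod_3 above 0.3 N or contact force between any of the fingers, the arm and rod_4 above 0.3 N).
It fails at once if a rod falls off the tray (height (world z) of any of rod_1, rod_2, rod_3, rod_4 below 0.008 m).
It fails at once if the comb bears on the tray with more than 60 N (contact force between comb and tray above 60 N).
It fails at once if a bystander is pushed more than 10 mm (distance of any of flux, board, sink, driver from where it was at the start of the episode above 0.01 m).
It also fails if it takes over 72 s, if anything falls off the work surface, if the arm or the gripper's body presses on something with over 40 N, if the wrist force passes 120 N, or if a joint passes its speed limit or range.

## Working session

There is one attempt and no reset: what is moved stays moved. The work goes in short steps, Python scripts to look and compute and a tool call to move; the robot and the scene stay as the last step left them, time stands still between calls to the robot, and variables do not carry over. Pictures are saved under pics/ and viewed, and the job is handed in when it is done.

Besides the shell and the picture viewer there is one more tool, called after "Call:" as name([rows], argument=value, ...), one row to a line, values as JSON. carry_out: Moves the arm, as the interface text tells. Its arguments: {"type":"object","properties":{"steps":{"type":"array","items":{"type":"array","items":{"type":"array","items":{"type":"number"}}}},"squeeze":{"type":"number"}},"required":["steps"]}

```bash
ls; mkdir -p pics; python3 - <<'E'
from rig import r, grab_frame, workorder
import cv2,json,pickle
print(r.sense())
for n in ["scene","top","wrist"]:
    s=r.sense()
    f=grab_frame(n)
    pickle.dump((s,f),open(f"pics/{n}0.pkl","wb"))
    cv2.imwrite(f"pics/{n}0.png",f["image"][:,:,::-1])
    print(n,{k:v for k,v in f.items() if k!="image"})
E
```

```text
pics
{'clock': 0.0, 'qpos': array([-1.34442650e+00,  3.53664133e-01,  1.63414520e+00,  3.92025389e-06,
        1.15516079e+00, -2.40562658e-03]), 'qvel': array([ 0.00030914,  0.00069881, -0.00084955, -0.00217444, -0.00072122,
       -0.00068999]), 'joint_efforts': array([ 2.92305034e-03, -6.05246258e+01, -3.42063296e+01,  9.55900873e-05,
        9.47721797e-03, -1.61426482e-05]), 'eef_pos': array([ 141.68586517, -608.49057612,  403.94678315]), 'tcp_rot': array([-3.14021520e+00, -6.89796339e-06,  2.28773863e-01]), 'contact_force': array([-0.28708509,  0.06684292,  0.58261842]), 'wrist_torque': array([ 0.01502197, -0.05059843, -0.00782258]), 'opening': 1.0014468957532574}
scene {'intrinsics': array([[466.20384377,   0.        , 325.96478841],
       [  0.        , 466.20384377, 199.6232217 ],
       [  0.        ,   0.        ,   1.        ]]), 'D': array([-0.13259893,  0.        ,  0.        ,  0.        ,  0.        ]), 'eye': array([-106.75909357,  936.03983197, 1005.35658352]), 'rotation': array([ 0.9436162 ,  0.00653495, -2.63901155])}
top {'intrinsics': array([[419.71264346,   0.
[... 239 characters left out ...]
64.70793458, 1117.64905206]), 'rotation': array([ 0.13693271, -0.03389794, -1.55042971])}
wrist {'intrinsics': array([[325.43053509,   0.        , 319.44644294],
       [  0.        , 325.43053509, 203.16165277],
       [  0.        ,   0.        ,   1.        ]]), 'D': array([-0.04274273,  0.        ,  0.        ,  0.        ,  0.        ]), 'T_tool_cam': array([[-7.29587581e-05,  9.59093653e-01,  2.83088961e-01,
         7.23073021e+01],
       [ 9.99999941e-01, -2.51075870e-05,  3.42787231e-04,
         4.32362690e-01],
       [ 3.35872739e-04,  2.83088969e-01, -9.59093594e-01,
         3.13999621e+01],
       [ 0.00000000e+00,  0.00000000e+00,  0.00000000e+00,
         1.00000000e+00]])}
```

View pics/scene0.png

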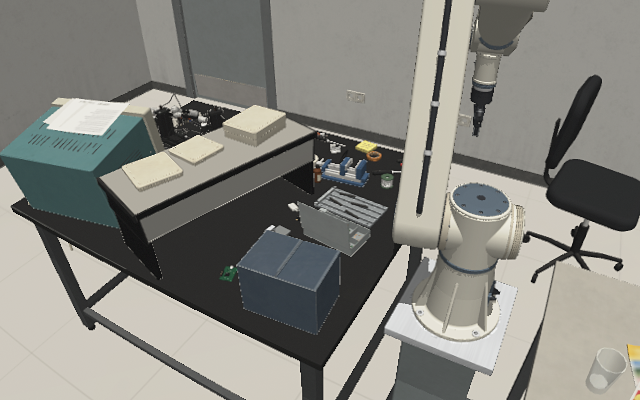

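View pics/top0.png

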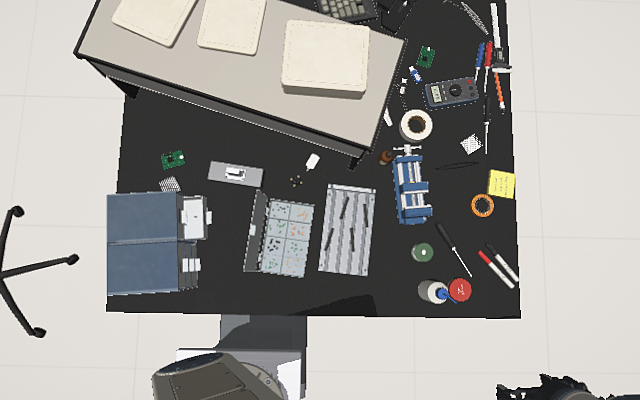

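View pics/wrist0.png

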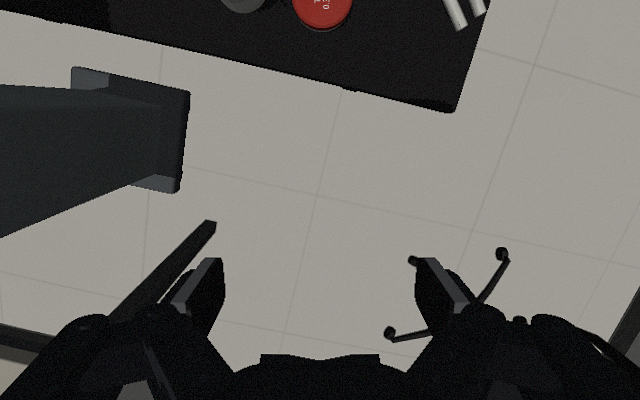

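```bash
cat > h.py <<'E'
import numpy as np,cv2,pickle
from scipy.spatial.transform import Rotation as Ro
def rot(e): return Ro.from_euler('xyz',e).as_matrix()
def cam(s,f):
    if 'eye' in f: return rot(f['rotation']),np.array(f['eye'])
    T=np.array(f['T_tool_cam']);R=rot(s['tcp_rot'])
    return R@T[:3,:3],R@T[:3,3]+np.array(s['eef_pos'])
def proj(s,f,P):
    R,e=cam(s,f);P=np.atleast_2d(P);c=(P-e)@R
    c=c*np.array([1,-1,-1])
    return cv2.projectPoints(c.reshape(-1,1,3).astype(float),np.zeros(3),np.zeros(3),f['intrinsics'],f['D'])[0].reshape(-1,2)
def back(s,f,uv,z):
    R,e=cam(s,f);uv=np.atleast_2d(uv).astype(float)
    n=cv2.undistortPoints(uv.reshape(-1,1,2),f['intrinsics'],f['D']).reshape(-1,2)
    d=np.c_[n[:,0],-n[:,1],-np.ones(len(n))]@R.T
    return e+d*((z-e[2])/d[:,2])[:,None]
def crop(f,x0,y0,x1,y1,k,name):
    im=f['image'][y0:y1,x0:x1,::-1]
    cv2.imwrite('pics/'+name,cv2.resize(im,None,fx=k,fy=k,interpolation=cv2.INTER_CUBIC))
E
python3 - <<'E'
from h import *
s,f=pickle.load(open('pics/top0.pkl','rb'))
crop(f,300,170,400,290,5,'traytop.png'); crop(f,150,140,330,290,4,'combtop.png')
E
```

```text
(no output)
```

View pics/traytop.png

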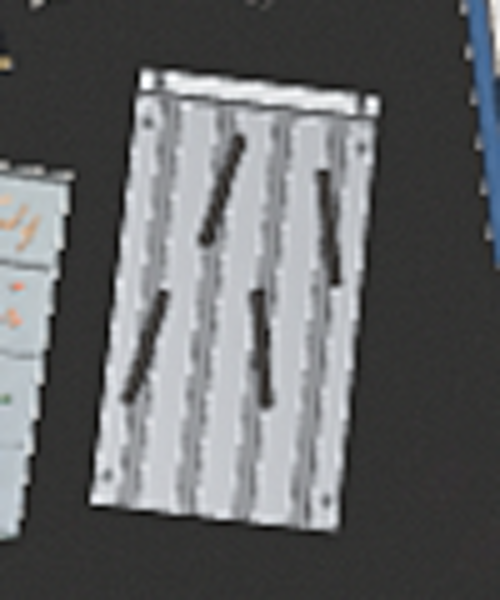

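View pics/combtop.png

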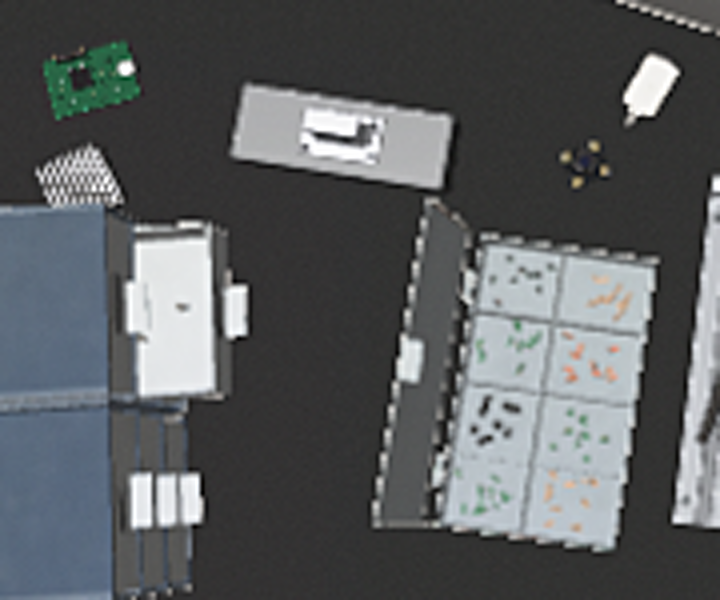

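```bash
python3 - <<'E'
from h import *
s,f=pickle.load(open('pics/top0.pkl','rb'))
def c2p(p,x0,y0,k): return (np.array(p,float)+.5)/k-.5+[x0,y0]
t=c2p([(92,503),(338,528)],300,170,5); print('tray low',back(s,f,t,12.5))
t=c2p([(143,68),(382,96),(137,92),(377,117)],300,170,5); print('stop',back(s,f,t,19))
t=c2p([(246,84),(453,116),(230,156),(443,190)],150,140,4); b=back(s,f,t,26);print('comb',b,b.mean(0))
d=(b[1]+b[3]-b[0]-b[2]);print('yaw',np.arctan2(d[1],d[0]), np.linalg.norm(d)/2)
R,e=cam(s,f);print(R)
t=c2p([(340,133),(310,131)],150,140,4);print(back(s,f,t,70))
# objects
for n,p,z in [('case lidtop',[(432,200),(375,525),(410,360)],140),('case',[(482,233),(658,262),(615,548),(440,520)],40),('scr',[(430,60)],0)]:
  print(n,back(s,f,c2p(p,150,140,4),z))
print('flux',back(s,f,[(386,158)],73)); print('board/shelf edge',back(s,f,[(375,150),(403,40),(77,52)],260)); print('vise', back(s,f,[(395,160),(400,223)],40))
for rr in [((240,137),(205,244)),((322,170),(336,284)),((164,291),(126,403)),((258,291),(267,407))]:
  q=back(s,f,c2p(rr,300,170,5),18);print('rod',q.mean(0),np.linalg.norm(q[0]-q[1]),np.arctan2(*(q[0]-q[1])[[1,0]]))
E
```

```text
tray low [[ 355.86025229 -200.24121072   12.5       ]
 [ 345.42959105 -328.98280251   12.5       ]]
stop [[ 585.44134456 -222.47735166   19.        ]
 [ 573.68094962 -350.50451015   19.        ]
 [ 572.38794347 -219.50783139   19.        ]
 [ 562.24970237 -347.84056753   19.        ]]
comb [[636.60468974  88.88992961  26.        ]
 [618.71887031 -48.39527586  26.        ]
 [587.92332816  96.62831358  26.        ]
 [568.89572801 -43.77597206  26.        ]] [603.03565406  23.33674882  26.        ]
yaw -1.7029521003229746 140.06610405738653
[[ 0.02035351  0.99033969 -0.13716062]
 [-0.99921825  0.02479998  0.03078729]
 [ 0.03389145  0.13642676  0.99007025]]
[[596.13044879  17.7576869   70.        ]
 [596.91180195  36.7086059   70.        ]]
case lidtop [[542.93085873 -50.19507366 140.        ]
 [353.53477409 -25.18822556 140.        ]
 [448.52150392 -41.2532959  140.        ]]
case [[ 538.90094299  -71.58281301   40.        ]
 [ 522.81012928 -185.87306225   40.        ]
 [ 339.62774722 -162.66415081   40.        ]
 [ 354.90069144  -51.68651087   40.        ]]
scr [[662.88626523 -28.51220327   0.        ]]
flux [[ 645.05023649 -367.09987598   73.        ]]
board/shelf edge [[ 614.0619931  -307.52155039  260.        ]
 [ 865.76498134 -369.52599251  260.        ]
 [ 812.78287703  335.64383921  260.        ]]
vise [[ 648.73132225 -397.49567806   40.        ]
 [ 481.55396397 -409.77907018   40.        ]]
rod [ 520.95308573 -265.8540305    18.        ] 60.290727896315424 -0.3012041219028969
rod [ 502.8684047  -322.56517782   18.        ] 61.01206632358151 0.12767054579869905
rod [ 437.3580183  -226.19258033   18.        ] 61.91686173315294 -0.3103218650889921
rod [ 437.66000615 -287.8767721    18.        ] 60.858670635129016 0.08776632863091463
```

```bash
cat >> h.py <<'E'
def go(s,pos,yaw):
    R=rot(s['tcp_rot']);d=(np.array(pos)-s['eef_pos'])@R/1000
    cur=np.arctan2(R[1,0],R[0,0]); sp=-np.degrees((yaw-cur+np.pi)%(2*np.pi)-np.pi)
    print('shift',d.round(4),'spin',round(sp,2),'clock',s['clock'],'pos',np.round(s['eef_pos'],1),'rot',np.round(s['tcp_rot'],4),'F',np.round(s['contact_force'],2),'T',np.round(s['wrist_torque'],2),'op',round(s['opening'],3))
E
python3 - <<'E'
from h import *
from rig import r
go(r.sense(),[455,-235,310],1.478)
E
```

```text
shift [ 0.3899 -0.2926  0.0944] spin -71.57 clock 0.15 pos [ 141.7 -608.5  404.1] rot [-3.1405  0.      0.2288] F [-0.12  0.    1.18] T [-0.05 -0.02 -0.04] op 0.999
```

Call:
carry_out([
  [[100, 0.05, -0.035, 0.01, -8], [100, 0.09, -0.07, 0.02, -16], [100, 0.13, -0.1, 0.03, -24], [100, 0.17, -0.13, 0.04, -32], [100, 0.21, -0.16, 0.05, -40], [100, 0.25, -0.19, 0.06, -48], [100, 0.29, -0.22, 0.07, -56], [100, 0.33, -0.25, 0.08, -64]],
])

```text
clock: 0.95
eef_pos: [393.4, -304.9, 328.4]
tcp_rot: [-3.141, -0.001, 1.351]
contact_force: [-0.2, -0.7, -0.3]
opening: 0.999
```

```bash
python3 - <<'E'
from h import *
from rig import r
go(r.sense(),[455,-235,310],1.478)
E
```

```text
shift [0.0816 0.0449 0.0184] spin -7.26 clock 0.95 pos [ 393.4 -304.9  328.4] rot [-3.1414e+00 -9.0000e-04  1.3513e+00] F [-0.24 -0.74 -0.28] T [ 0.02 -0.   -0.02] op 0.999
```

Call:
carry_out([
  [[100, 0.04, 0.022, 0.01, -4], [100, 0.082, 0.045, 0.018, -7.3], [100, 0.082, 0.045, 0.018, -7.3], [100, 0.082, 0.045, 0.018, -7.3]],
])

```text
clock: 1.35
eef_pos: [455.6, -233.7, 310.1]
tcp_rot: [-3.141, -0.001, 1.481]
contact_force: [0.0, -0.4, -0.4]
opening: 0.999
```

```bash
cat > look.py <<'E'
import sys
from h import *
from rig import r,grab_frame
name=sys.argv[1]; which=sys.argv[2] if len(sys.argv)>2 else 'wrist'
s=r.sense(); f=grab_frame(which); pickle.dump((s,f),open(f'pics/{name}.pkl','wb'))
cv2.imwrite(f'pics/{name}.png',f['image'][:,:,::-1])
go(s,s['eef_pos'],1.478)
E
python3 look.py w1
```

```text
shift [0. 0. 0.] spin 0.19 clock 1.35 pos [ 455.6 -233.7  310.1] rot [-3.1405e+00 -1.0000e-03  1.4813e+00] F [ 0.01 -0.37 -0.41] T [-0.01 -0.03 -0.04] op 0.999
```

View pics/w1.png

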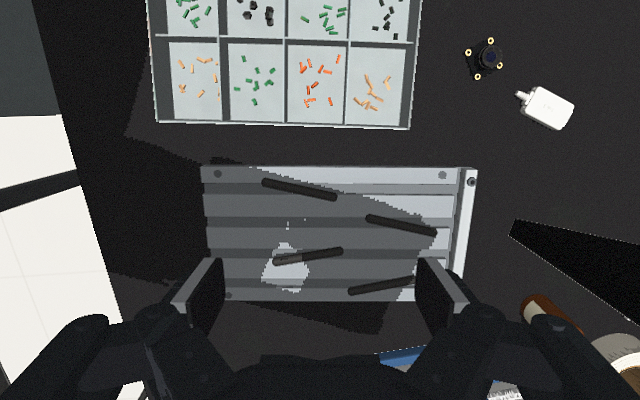

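```bash
python3 - <<'E'
from h import *
s,f=pickle.load(open('pics/w1.pkl','rb'))
crop(f,195,150,355,310,5,'w1a.png');crop(f,335,150,495,310,5,'w1b.png')
E
```

```text
(no output)
```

View pics/w1a.png

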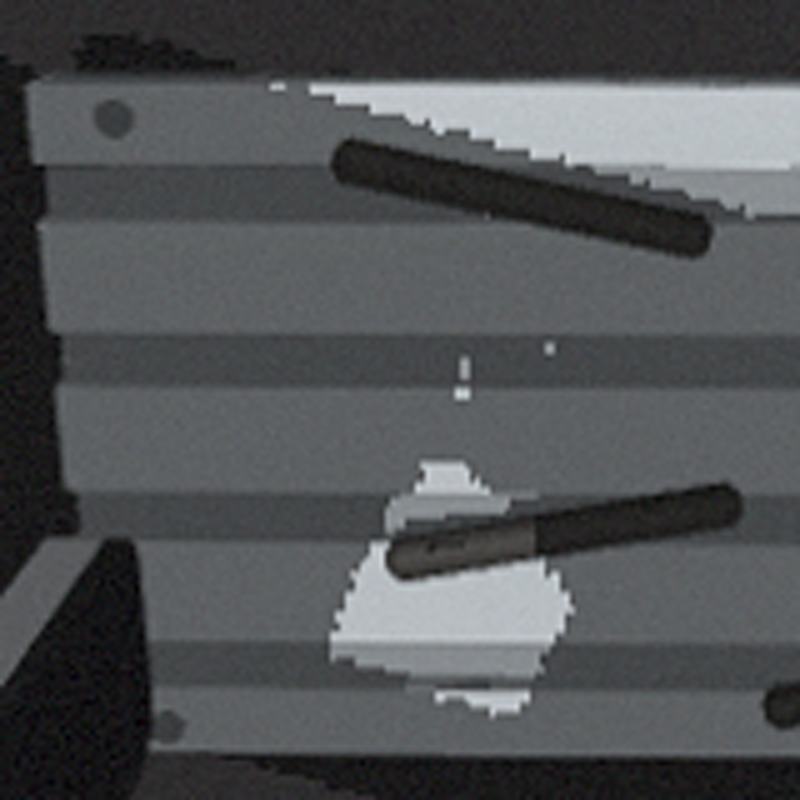

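View pics/w1b.png

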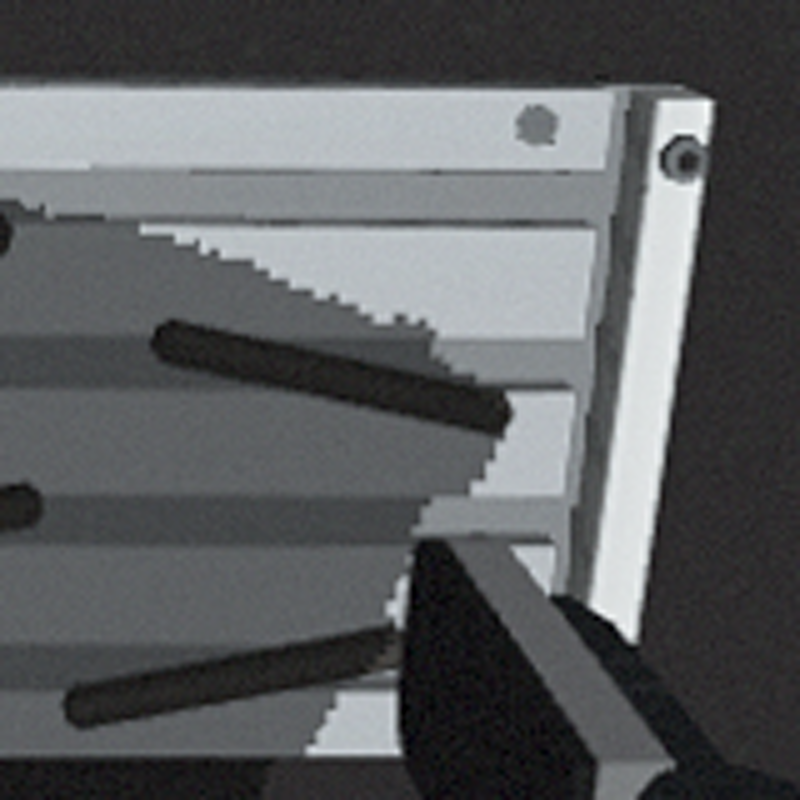

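```bash
cat > fittray.py <<'E'
from h import *
from scipy.optimize import least_squares
s,f=pickle.load(open('pics/w1.pkl','rb'))
def c2p(p,x0,y0,k=5): return (np.array(p,float)+.5)/k-.5+[x0,y0]
Y=[]
for xc,rows,x0 in [(200,[(64,80),(49.75,165),(40.25,222),(19.75,335),(10.25,387),(-10.25,494),(-19.75,542),(-40.25,642),(-49.75,689),(-64,755)],195),
                   (520,[(64,86),(49.75,172),(40.25,223),(19.75,339),(10.25,388),(-10.25,497),(-19.75,543)],335),(250,[(-40.25,644),(-49.75,690),(-64,757)],335)]:
    for y,v in rows: Y.append((y,)+tuple(back(s,f,c2p((xc,v),x0,150),12.5)[0,:2]))
Y=np.array(Y)
X=[]
for p in [(28,85),(32,160),(40,222),(48,332),(58,387),(68,490)]: X.append((-115,)+tuple(back(s,f,c2p(p,195,150),12.5)[0,:2]))
for p in [(655,98),(632,280),(606,480),(592,592)]: X.append((105,)+tuple(back(s,f,c2p(p,335,150),19)[0,:2]))
X=np.array(X)
def res(q,split=False):
    c,sn=np.cos(q[2]),np.sin(q[2])
    ly=-(Y[:,1]-q[0])*sn+(Y[:,2]-q[1])*c
    lx=(X[:,1]-q[0])*c+(X[:,2]-q[1])*sn
    return np.r_[ly-Y[:,0],lx-X[:,0]]
o=least_squares(res,[460,-276,-.09]);print(o.x.round(4));print(o.fun.round(2))
q=o.x
c,sn=np.cos(q[2]),np.sin(q[2])
for n,a,b,x0 in [('r4',(342,160),(702,240),195),('r2',(398,560),(732,502),195),('r3',(162,338),(503,415),335),('r1',(75,708),(400,640),335)]:
    w=back(s,f,c2p([a,b],x0,150),16.5)[:,:2]-q[:2]
    l=np.c_[w[:,0]*c+w[:,1]*sn,-w[:,0]*sn+w[:,1]*c]
    print(n,'ends',l.round(1).tolist(),'len',np.linalg.norm(l[1]-l[0]).round(1),'ang',np.degrees(np.arctan2(*(l[1]-l[0])[::-1])).round(1))
E
python3 fittray.py
```

```text
[ 4.670229e+02 -2.734466e+02 -9.270000e-02]
[ 0.19  0.03 -0.37 -0.11 -0.21 -0.09 -0.01  0.24 -0.08  0.04 -0.17 -0.56
  0.06 -0.27  0.16 -0.15  0.29  0.42  0.33  0.26  0.89  0.32  0.63  0.08
  0.85  0.72 -1.03 -0.97 -0.87 -0.63]
r4 ends [[-61.6, 51.6], [-1.9, 38.1]] len 61.1 ang -12.8
r2 ends [[-55.0, -21.1], [4.1, -9.6]] len 60.2 ang 11.0
r3 ends [[25.6, 20.9], [85.6, 6.9]] len 61.6 ang -13.1
r1 ends [[12.9, -50.8], [71.5, -36.8]] len 60.2 ang 13.4
```

```bash
python3 - <<'E'
from h import *
from rig import r
go(r.sense(),[605,25,370],1.44)
E
```

```text
shift [ 0.2722  0.1256 -0.0596] spin 2.26 clock 1.4 pos [ 455.1 -234.6  310.3] rot [-3.1408e+00 -8.0000e-04  1.4794e+00] F [ 0.38 -0.69  0.65] T [-0.01  0.01 -0.03] op 1.002
```

Call:
carry_out([
  [[100, 0.0, 0.0, -0.05, 0], [100, 0.03, 0.02, -0.06, 1], [100, 0.075, 0.04, -0.06, 2], [100, 0.12, 0.06, -0.06, 2], [100, 0.165, 0.08, -0.06, 2], [100, 0.21, 0.1, -0.06, 2], [100, 0.25, 0.115, -0.06, 2], [100, 0.272, 0.126, -0.06, 2.2]],
])

```text
clock: 2.2
eef_pos: [606.1, 25.6, 370.7]
tcp_rot: [-3.141, -0.001, 1.44]
contact_force: [-0.2, -1.0, -0.0]
opening: 0.998
```

Call:
carry_out([
  [[100, 0.0, 0.0, 0.03, 0], [100, 0.0, 0.0, 0.04, 0], [100, 0.0, 0.0, 0.04, 0]],
])

```text
clock: 2.5
eef_pos: [605.1, 24.1, 329.1]
tcp_rot: [-3.137, -0.0, 1.438]
contact_force: [-0.9, 0.9, -0.1]
opening: 1.001
```

```bash
python3 look.py w2
```

```text
shift [0. 0. 0.] spin -2.29 clock 2.5 pos [605.1  24.1 329.1] rot [-3.1375e+00 -2.0000e-04  1.4380e+00] F [-0.9   0.86 -0.06] T [-0.02 -0.02 -0.01] op 1.001
```

View pics/w2.png

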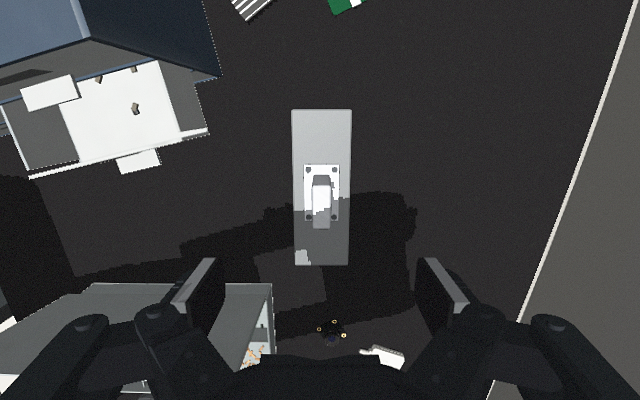

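```bash
python3 - <<'E'
from h import *
s,f=pickle.load(open('pics/w2.pkl','rb'))
crop(f,270,90,370,290,4,'w2a.png')
b=back(s,f,[(291.5,109.5),(351.5,109.5),(294.5,265),(348.5,265)],26);print(b,b.mean(0))
d=b[0]+b[1]-b[2]-b[3];print('yaw',np.arctan2(-d[0],d[1]),np.linalg.norm(d)/2, np.linalg.norm(b[0]-b[1]))
E
```

```text
[[591.26198515  96.88220498  26.        ]
 [639.15341998  90.49005552  26.        ]
 [572.41125021 -40.06487697  26.        ]
 [621.87290912 -46.57820929  26.        ]] [606.17489112  25.18229356  26.        ]
yaw -0.13110215683249543 138.1935935385438 48.31613709778338
```

View pics/w2a.png

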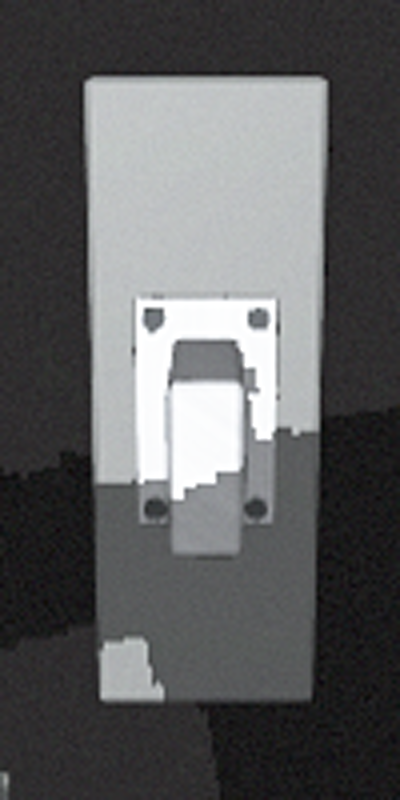

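```bash
python3 - <<'E'
from h import *
from rig import r
go(r.sense(),[606.2,25.2,207],1.4397)
E
```

```text
shift [0.001  0.0007 0.1234] spin -0.1 clock 2.55 pos [605.6  24.1 330.4] rot [-3.1394e+00 -7.0000e-04  1.4379e+00] F [-0.21  0.2   0.84] T [ 0.05 -0.03 -0.04] op 1.002
```

Call:
carry_out([
  [[100, 0.001, 0.001, 0.04, 0], [100, 0.001, 0.001, 0.08, 0], [100, 0.001, 0.001, 0.11, 0], [100, 0.001, 0.001, 0.123, 0], [100, 0.001, 0.001, 0.123, 0]],
], squeeze=80)

```text
clock: 3.05
eef_pos: [606.2, 24.3, 206.7]
tcp_rot: [-3.137, -0.0, 1.437]
contact_force: [0.3, 0.3, -0.4]
opening: 1.001
```

Call:
carry_out([
  [[50, 0, 0, 0, 0], [20, 0, 0, 0, 0], [0, 0, 0, 0, 0], [0, 0, 0, 0, 0], [0, 0, 0, 0, 0], [0, 0, 0, 0, 0], [0, 0, 0, 0, 0], [0, 0, 0, 0, 0]],
], squeeze=80)

```text
clock: 3.85
eef_pos: [606.4, 24.3, 207.4]
tcp_rot: [-3.138, -0.0, 1.437]
contact_force: [-0.7, -0.6, 7.0]
opening: 0.153
```

```bash
python3 look.py w3
```

```text
shift [0. 0. 0.] spin -2.36 clock 3.85 pos [606.4  24.3 207.4] rot [-3.1383e+00 -4.0000e-04  1.4368e+00] F [-0.73 -0.59  7.03] T [-0.02  0.16  0.01] op 0.153
```

View pics/w3.png

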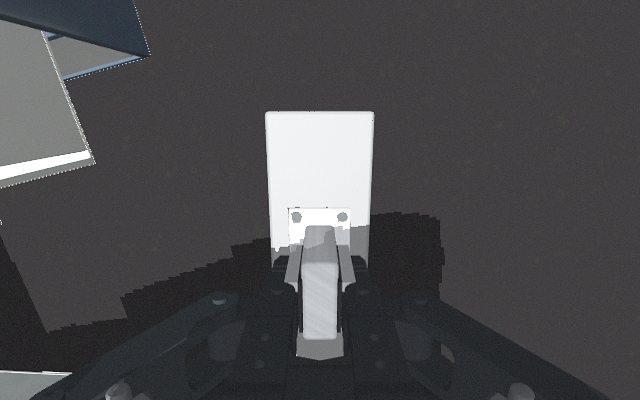

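```bash
cat > combrel.py <<'E'
import sys
from h import *
# corners of comb plate +y end (px) -> comb origin in tool frame, assuming plate top is zt mm below TCP
def rel(f,pl,pr,zt):
    T=np.array(f['T_tool_cam']); n=cv2.undistortPoints(np.array([pl,pr],float).reshape(-1,1,2),f['intrinsics'],f['D']).reshape(-1,2)
    d=np.c_[n[:,0],-n[:,1],-np.ones(2)]@T[:3,:3].T; e=T[:3,3]
    P=e+d*((zt-e[2])/d[:,2])[:,None]
    return P
if __name__=='__main__':
    s,f=pickle.load(open('pics/w3.pkl','rb'))
    for zt in (181,184): 
        P=rel(f,(265.5,111.5),(374.3,111.5),zt); print(P.round(2), P.mean(0)-[70,0,0],np.linalg.norm(P[0]-P[1]), (P[1]-P[0])[0]/(P[1]-P[0])[1])
    crop(f,255,100,385,270,4,'w3a.png')
E
python3 combrel.py
```

```text
[[ 70.09 -23.57 181.  ]
 [ 70.08  24.78 181.  ]] [8.46864788e-02 6.04646612e-01 1.81000000e+02] 48.35261111337298 -4.060565586940895e-05
[[ 70.05 -24.05 184.  ]
 [ 70.05  25.27 184.  ]] [5.13097510e-02 6.09170435e-01 1.84000000e+02] 49.322243261044996 -4.06056558692323e-05
```

View pics/w3a.png

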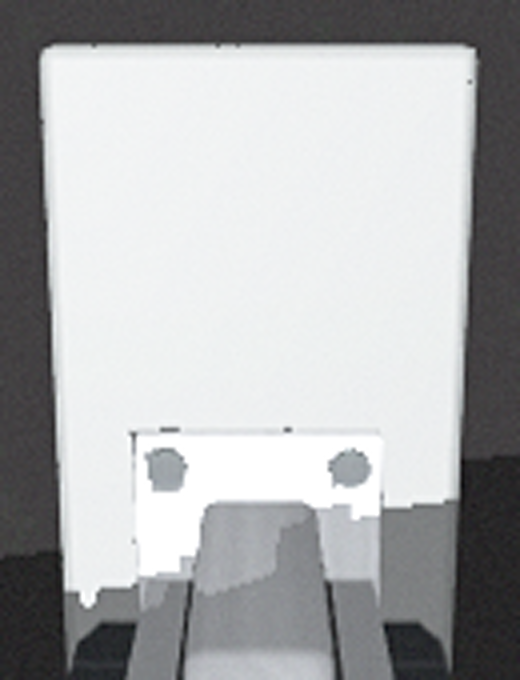

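Call:
carry_out([
  [[0, 0, 0, -0.01, 0], [0, 0, 0, -0.04, 0], [0, 0, 0, -0.08, 0], [0, 0, 0, -0.12, 0], [0, 0, 0, -0.155, 0], [0, 0, 0, -0.18, 0], [0, 0, 0, -0.19, 0], [0, 0, 0, -0.19, 0]],
])

```text
clock: 4.7
eef_pos: [607.2, 24.3, 398.8]
tcp_rot: [-3.141, -0.001, 1.437]
contact_force: [-0.7, -0.4, -0.9]
opening: 0.154
```

```bash
python3 - <<'E'
from h import *
from rig import r
go(r.sense(),[374.4,-264.8,398],1.4781)
E
```

```text
shift [-0.3176 -0.1921  0.0007] spin -2.36 clock 4.7 pos [607.2  24.3 398.8] rot [-3.1407e+00 -8.0000e-04  1.4369e+00] F [-0.69 -0.37 -0.93] T [0.05 0.   0.02] op 0.154
```

Call:
carry_out([
  [[0, -0.03, -0.018, 0, 0], [0, -0.07, -0.042, 0, -1], [0, -0.11, -0.066, 0, -2], [0, -0.15, -0.09, 0, -2.3], [0, -0.19, -0.114, 0, -2.3], [0, -0.23, -0.138, 0, -2.3], [0, -0.27, -0.162, 0, -2.3], [0, -0.3, -0.18, 0, -2.3]],
])

```text
clock: 5.5
eef_pos: [386.4, -250.2, 397.0]
tcp_rot: [-3.138, -0.002, 1.476]
contact_force: [0.8, 0.4, -1.1]
opening: 0.148
```

Call:
carry_out([
  [[0, -0.017, -0.012, 0, 0], [0, -0.017, -0.012, 0, 0], [0, -0.017, -0.012, 0, 0]],
])

```text
clock: 5.8
eef_pos: [372.4, -265.9, 395.7]
tcp_rot: [-3.136, -0.003, 1.475]
contact_force: [-0.2, 0.2, -1.3]
opening: 0.151
```

```bash
python3 - <<'E'
from h import *
from rig import r
go(r.sense(),[374.4,-264.8,250],1.4781)
E
```

```text
shift [0.0008 0.0027 0.1457] spin -0.19 clock 5.8 pos [ 372.4 -265.9  395.7] rot [-3.136  -0.0034  1.4748] F [-0.21  0.2  -1.32] T [ 0.01 -0.04  0.  ] op 0.151
```

Descend to about 30 mm above the tray and look.

Call:
carry_out([
  [[0, 0.001, 0.002, 0.04, -0.2], [0, 0.001, 0.002, 0.08, -0.2], [0, 0.001, 0.002, 0.115, -0.2], [0, 0.001, 0.002, 0.14, -0.2], [0, 0.001, 0.002, 0.145, -0.2], [0, 0.001, 0.002, 0.145, -0.2]],
])

```text
clock: 6.4
eef_pos: [374.1, -263.8, 250.0]
tcp_rot: [-3.134, -0.005, 1.479]
contact_force: [0.1, 0.7, -0.3]
opening: 0.157
```

```bash
python3 look.py w4
```

```text
shift [0. 0. 0.] spin 0.08 clock 6.4 pos [ 374.1 -263.8  250. ] rot [-3.1341 -0.0047  1.4794] F [ 0.06  0.7  -0.28] T [-0.02  0.01 -0.  ] op 0.157
```

View pics/w4.png

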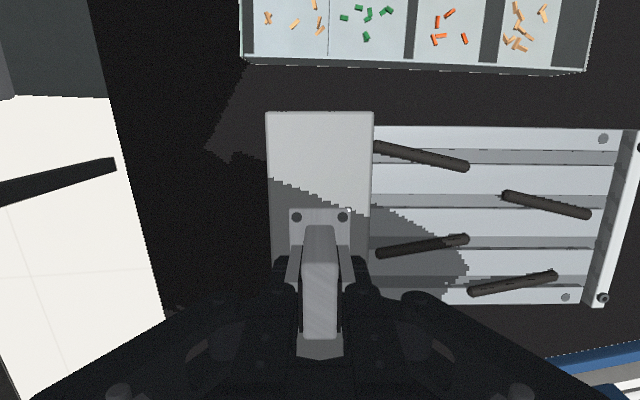

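```bash
python3 - <<'E'
from h import *
s,f=pickle.load(open('pics/w4.pkl','rb'))
crop(f,360,115,520,315,4,'w4a.png');crop(f,500,115,640,315,4,'w4b.png')
E
```

```text
(no output)
```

View pics/w4a.png

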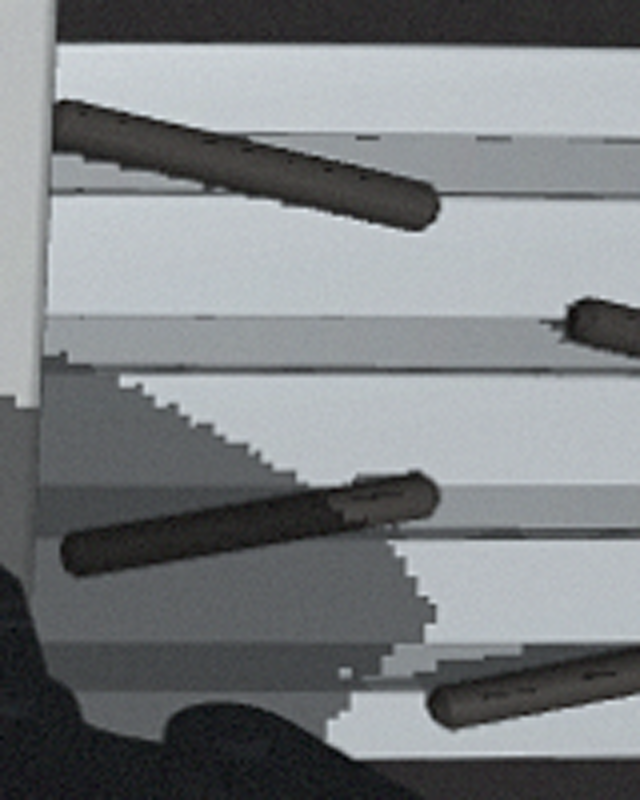

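View pics/w4b.png

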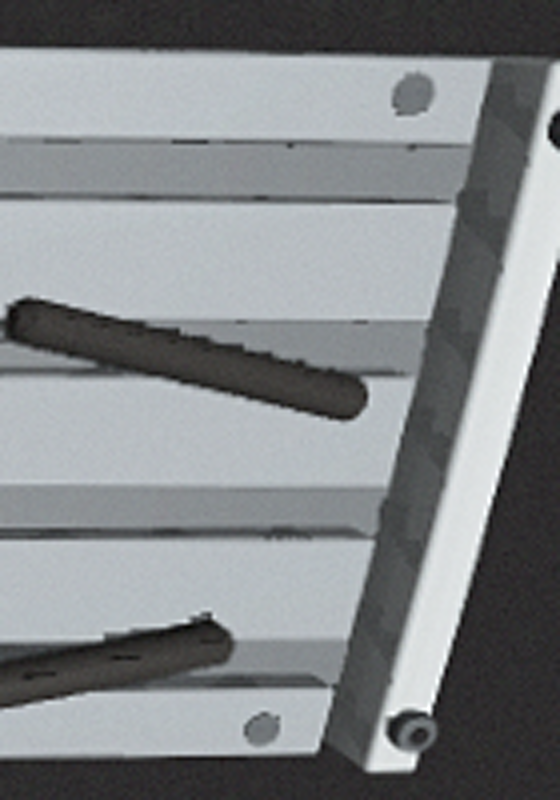

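```bash
cat > fitrel.py <<'E'
from h import *
from scipy.optimize import least_squares
def c2p(p,x0,y0,k): return (np.array(p,float)+.5)/k-.5+[x0,y0]
def toolpt(f,uv,zt):
    T=np.array(f['T_tool_cam']); n=cv2.undistortPoints(np.array(uv,float).reshape(-1,1,2),f['intrinsics'],f['D']).reshape(-1,2)
    d=np.c_[n[:,0],-n[:,1],-np.ones(len(n))]@T[:3,:3].T; e=T[:3,3]
    return e+d*((zt-e[2])/d[:,2])[:,None]
def fit(f,pts,z0,freez=True,xpts=None):
    """pts: (tray_y,u,v). returns tray-in-tool lateral offset (tool x of tray y=0 at tool y=0), angle, zt"""
    pts=np.array(pts)
    def res(q):
        P=toolpt(f,pts[:,1:],q[2] if freez else z0)
        return (P[:,0]-q[0]-q[1]*P[:,1])-pts[:,0]*np.sqrt(1+q[1]**2)
    o=least_squares(res,[0,0,z0]);return o.x,o.fun
E
python3 - <<'E'
from fitrel import *
s,f=pickle.load(open('pics/w4.pkl','rb'))
L=[]
ys=[64,49.75,40.25,19.75,10.25,-10.25,-19.75,-40.25,-49.75,-64]
for xc,x0,vs in [(100,360,[44,None,193,317,371,487,536,642,690,None]),(600,360,[46,139,195,318,374,487,538,None,None,758]),(300,500,[52,142,200,321,None,488,535,None,None,None]),(200,500,[50,140,198,None,None,488,534,None,688,756])]:
    for y,v in zip(ys,vs):
        if v is not None: L.append((y,*c2p((xc,v),x0,115,4)))
for fz in (True,False):
    q,r=fit(f,L,237.5,fz);print(q,r.round(2))
q[2]
for n,a,b,x0 in [('r4',(62,125),(428,207),360),('r2',(72,555),(430,495),360),('r3',(20,318),(355,398),500),('r1',(445,705),(10000,0),360)]:
    pass
E
```

```text
[-2.12795118e+00 -5.36582083e-03  2.37478928e+02] [-0.66 -0.15 -0.12  0.12 -0.08  0.32  0.34  0.18  0.09 -0.19  0.3   0.24
 -0.    0.04 -0.07 -0.39  0.01  0.01  0.05  0.03 -0.23  0.3  -0.03  0.05
  0.14 -0.18  0.59 -0.23 -0.45]
[-2.13451997e+00 -5.36638979e-03  2.37500000e+02] [-0.66 -0.15 -0.11  0.12 -0.09  0.31  0.33  0.17  0.09 -0.18  0.3   0.24
 -0.    0.04 -0.07 -0.39  0.01  0.01  0.05  0.04 -0.23  0.3  -0.03  0.05
  0.15 -0.18  0.58 -0.24 -0.46]
```

Call:
carry_out([
  [[0, -0.0022, 0, 0.01, 0.3], [0, -0.0022, 0, 0.02, 0.3], [0, -0.0022, 0, 0.025, 0.3], [0, -0.0022, 0, 0.027, 0.3], [0, -0.0022, 0, 0.027, 0.3], [0, -0.0022, 0, 0.027, 0.3]],
])

```text
clock: 7.05
eef_pos: [374.1, -266.3, 224.1]
tcp_rot: [-3.136, -0.004, 1.474]
contact_force: [0.1, 0.3, -1.5]
opening: 0.157
```

```bash
python3 look.py w5
```

```text
shift [0. 0. 0.] spin -0.24 clock 7.05 pos [ 374.1 -266.3  224.1] rot [-3.136  -0.0035  1.4739] F [ 0.06  0.33 -1.5 ] T [-0.05  0.06 -0.03] op 0.157
```

View pics/w5.png

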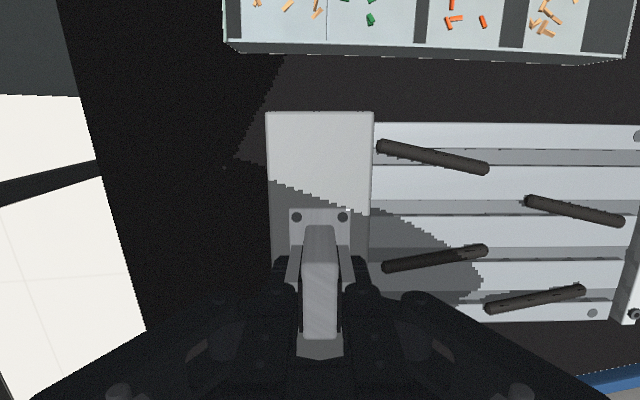

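```bash
python3 - <<'E'
from h import *
s,f=pickle.load(open('pics/w5.pkl','rb'))
crop(f,370,110,530,330,3.5,'w5a.png');crop(f,520,110,640,330,3.5,'w5b.png')
E
```

```text
(no output)
```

View pics/w5a.png

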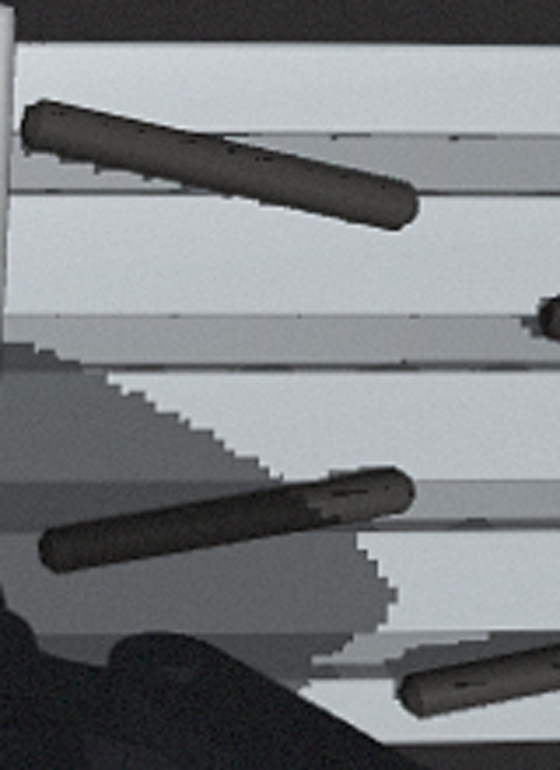

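View pics/w5b.png

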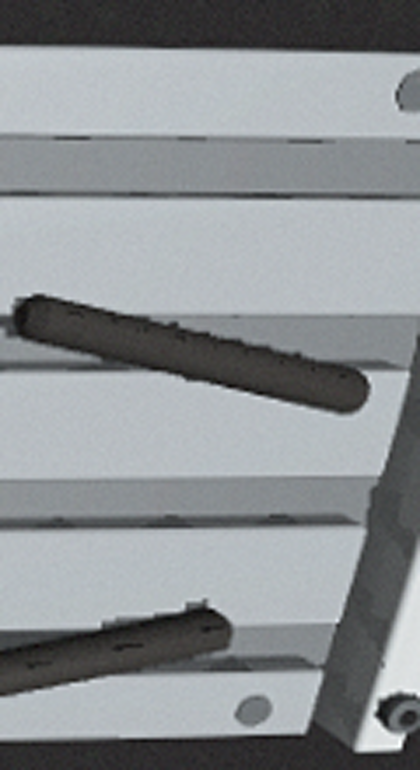

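```bash
python3 - <<'E'
from fitrel import *
s,f=pickle.load(open('pics/w5.pkl','rb'))
L=[]
ys=[64,49.75,40.25,19.75,10.25,-10.25,-19.75,-40.25,-49.75,-64]
for xc,x0,vs in [(30,370,[42,None,191,316,369,481,532,632,None,None]),(500,370,[43,135,194,316,371,480,530,634,None,742]),(100,520,[46,137,195,None,368,480,527,None,None,739]),(250,520,[49,139,196,316,None,479,527,None,671,737])]:
    for y,v in zip(ys,vs):
        if v is not None: L.append((y,*c2p((xc,v),x0,110,3.5)))
for fz in (True,False):
    q,r=fit(f,L,211,fz);print(q,r.round(2))
from combrel import rel
P=rel(f,(265.5,111.5),(374.3,111.5),181);print(P)
E
```

```text
[ 1.07778108e+00 -2.59356123e-03  2.11694048e+02] [-0.57 -0.   -0.26  0.04  0.2  -0.    0.6   0.09  0.02  0.01 -0.04 -0.23
  0.17  0.03 -0.51 -0.16 -0.03 -0.04  0.05  0.31  0.03  0.41 -0.06  0.01
  0.    0.16  0.12  0.    0.08  0.04 -0.48]
[ 1.25148200e+00 -1.97012762e-03  2.11000000e+02] [-0.73 -0.08 -0.26  0.07  0.31  0.15  0.83 -0.13 -0.14 -0.11 -0.08 -0.24
  0.24  0.13 -0.33  0.11 -0.25 -0.22 -0.09  0.29  0.08  0.49  0.19 -0.23
 -0.19  0.01  0.04  0.04  0.15  0.22 -0.25]
[[ 70.06910777 -23.58025703 181.        ]
 [ 70.06720653  24.77295834 181.        ]]
```

Call:
carry_out([
  [[0, 0.001, 0, 0.002, 0.1], [0, 0.001, 0, 0.004, 0.1], [0, 0.001, 0, 0.0045, 0.1], [0, 0.001, 0, 0.0045, 0.1]],
])

```text
clock: 7.5
eef_pos: [374.3, -265.3, 220.0]
tcp_rot: [-3.136, -0.003, 1.472]
contact_force: [-0.2, 2.8, 4.7]
opening: 0.152
```

```bash
python3 - <<'E'
from h import *
from rig import r
s=r.sense();go(s,s['eef_pos'],1.4781)
E
```

```text
shift [0. 0. 0.] spin -0.34 clock 7.5 pos [ 374.3 -265.3  220. ] rot [-3.1363 -0.0034  1.4722] F [-0.18  2.83  4.72] T [ 0.14  0.04 -0.03] op 0.152
```

```bash
cat > auto.py <<'E'
from fitrel import *
import sys
YS=[(64,1),(49.75,-1),(40.25,1),(19.75,-1),(10.25,1),(-10.25,-1),(-19.75,1),(-40.25,-1),(-49.75,1),(-64,-1)]
def tproj(f,P):
    T=np.array(f['T_tool_cam']);c=(P-T[:3,3])@T[:3,:3]*np.array([1,-1,-1])
    return cv2.projectPoints(c.reshape(-1,1,3),np.zeros(3),np.zeros(3),f['intrinsics'],f['D'])[0].reshape(-1,2)
def auto(f,zt,ylo,yhi,q0=(0,0),win=5,it=3):
    g=cv2.GaussianBlur(cv2.cvtColor(f['image'],cv2.COLOR_RGB2GRAY).astype(np.float32),(5,1),0)
    q=np.array([*q0,zt],float)
    for k in range(it):
        L=[]
        for ty in np.arange(ylo,yhi,4.):
            for y,pol in YS:
                p=tproj(f,np.array([[q[0]+q[1]*ty+y,ty,q[2]]]))[0]
                u,v=int(round(p[0])),p[1]
                if not(3<u<636): continue
                lo=int(v-win);
                if lo<3 or lo+2*win+3>330: continue
                col=g[lo:lo+2*win+3,u]; d=np.diff(col)*pol
                i=d.argmax()
                if d[i]<8 or i==0 or i==len(d)-1: continue
                a,b,c=d[i-1],d[i],d[i+1]; den=a-2*b+c
                off=0.5*(a-c)/den if abs(den)>1e-6 else 0
                L.append((y,u,lo+i+.5+off))
        L=np.array(L)
        def res(x):
            P=toolpt(f,L[:,1:],x[2]); return (P[:,0]-x[0]-x[1]*P[:,1])-L[:,0]
        o=least_squares(res,q,loss='soft_l1',f_scale=.3); q=o.x
    r=res(q);return q,len(L),np.median(abs(r))
def stopx(f,q): pass
if __name__=='__main__':
    n=sys.argv[1];zt=float(sys.argv[2]);lo,hi=float(sys.argv[3]),float(sys.argv[4])
    s,f=pickle.load(open(f'pics/{n}.pkl','rb'))
    q0=(float(sys.argv[5]),0) if len(sys.argv)>5 else (0,0)
    q,m,r=auto(f,zt,lo,hi,q0,8,1); q,m,r=auto(f,q[2],lo,hi,q[:2],4,4)
    print('tray line at tool x=%.2f slope=%.4f (spin fix %.2f deg) zt=%.2f n=%d med=%.2f'%(q[0],q[1],-np.degrees(q[1]),q[2],m,r))
E
python3 auto.py w4 237.5 35 190; python3 auto.py w5 211 35 190; python3 look.py w6; python3 auto.py w6 207 35 190
```

```text
tray line at tool x=-2.13 slope=-0.0063 (spin fix 0.36 deg) zt=237.51 n=341 med=0.33
tray line at tool x=0.75 slope=-0.0005 (spin fix 0.03 deg) zt=211.90 n=318 med=0.31
shift [0. 0. 0.] spin -0.33 clock 7.5 pos [ 374.3 -265.3  220. ] rot [-3.1363 -0.0034  1.4722] F [-0.18  2.83  4.72] T [ 0.14  0.04 -0.03] op 0.152
tray line at tool x=-0.35 slope=0.0023 (spin fix -0.13 deg) zt=207.55 n=283 med=0.38
```

Call:
carry_out([
  [[0, -0.0004, 0, -0.0007, -0.2], [0, -0.0004, 0.008, -0.0007, -0.2], [0, -0.0004, 0.016, -0.0007, -0.2], [0, -0.0003, 0.024, -0.0007, -0.2], [0, -0.0003, 0.032, -0.0007, -0.2], [0, -0.0003, 0.04, -0.0007, -0.2], [0, -0.0003, 0.046, -0.0007, -0.2], [0, -0.0003, 0.046, -0.0007, -0.2]],
])

```text
clock: 8.35
eef_pos: [421.0, -270.3, 220.4]
tcp_rot: [-3.137, -0.003, 1.476]
contact_force: [-0.8, 0.2, -1.2]
opening: 0.153
```

```bash
python3 look.py w7;python3 auto.py w7 207.5 35 160
```

```text
shift [0. 0. 0.] spin -0.11 clock 8.35 pos [ 421.  -270.3  220.4] rot [-3.1370e+00 -3.1000e-03  1.4761e+00] F [-0.8   0.21 -1.23] T [ 0.06  0.07 -0.04] op 0.153
tray line at tool x=-0.07 slope=0.0007 (spin fix -0.04 deg) zt=208.37 n=234 med=0.28
```

View pics/w7.png

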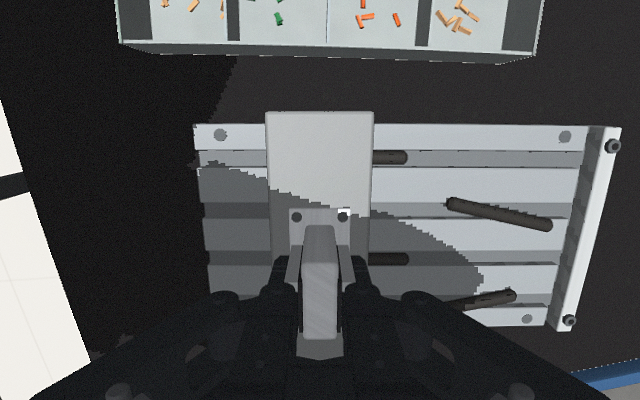

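Call:
carry_out([
  [[0, 0, 0.008, 0, 0], [0, 0, 0.016, 0, 0], [0, 0, 0.024, 0, 0], [0, 0, 0.032, 0, 0], [0, 0, 0.04, 0, 0], [0, 0, 0.048, 0, 0], [0, 0, 0.055, 0, 0], [0, 0, 0.055, 0, 0]],
])

```text
clock: 9.2
eef_pos: [476.2, -275.4, 220.1]
tcp_rot: [-3.137, -0.003, 1.477]
contact_force: [0.2, -0.9, 0.2]
opening: 0.15
```

```bash
python3 look.py w8;python3 auto.py w8 207.5 35 100;python3 auto.py w8 207.5 -130 -35
```

```text
shift [0. 0. 0.] spin -0.09 clock 9.2 pos [ 476.2 -275.4  220.1] rot [-3.1373e+00 -3.1000e-03  1.4765e+00] F [ 0.23 -0.89  0.19] T [-0.03 -0.13  0.02] op 0.15
tray line at tool x=0.15 slope=-0.0038 (spin fix 0.22 deg) zt=208.62 n=116 med=0.26
tray line at tool x=-0.34 slope=-0.0048 (spin fix 0.27 deg) zt=208.95 n=183 med=0.22
```

View pics/w8.png

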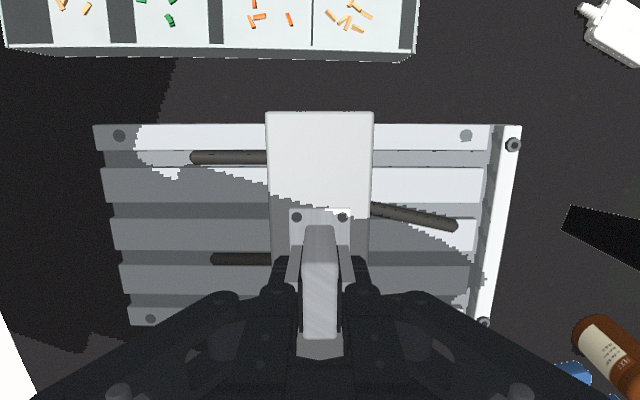

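Call:
carry_out([
  [[0, 0, 0.008, 0.0002, 0.1], [0, 0, 0.016, 0.0002, 0.1], [0, 0, 0.024, 0.0002, 0.1], [0, 0, 0.032, 0.0002, 0.1], [0, 0, 0.04, 0.0002, 0.1], [0, 0, 0.048, 0.0002, 0.1], [0, 0, 0.055, 0.0002, 0.1], [0, 0, 0.055, 0.0002, 0.1]],
])

```text
clock: 10.05
eef_pos: [530.8, -280.6, 220.0]
tcp_rot: [-3.137, -0.003, 1.475]
contact_force: [0.2, 0.6, 5.2]
opening: 0.159
```

```bash
python3 look.py w9;python3 auto.py w9 207.5 -170 -35
```

```text
shift [0. 0. 0.] spin -0.19 clock 10.05 pos [ 530.8 -280.6  220. ] rot [-3.1373e+00 -3.0000e-03  1.4747e+00] F [0.2  0.63 5.18] T [-0.04 -0.16 -0.02] op 0.159
tray line at tool x=-0.20 slope=-0.0014 (spin fix 0.08 deg) zt=208.61 n=291 med=0.22
```

View pics/w9.png

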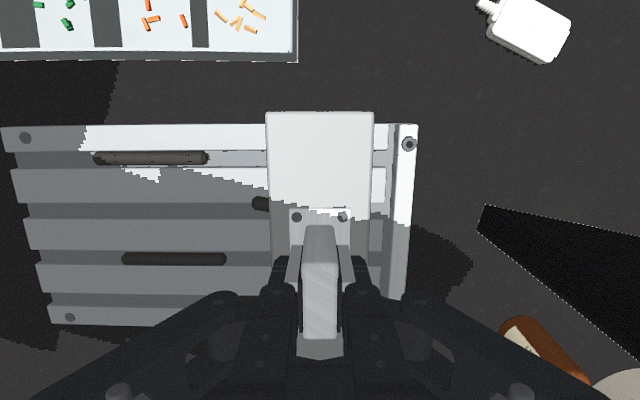

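Call:
carry_out([
  [[0, 0, 0, -0.003, 0], [0, 0, 0, -0.015, 0], [0, 0, 0, -0.04, 0], [0, 0, -0.02, -0.05, 0], [0, 0, -0.06, -0.05, 0], [0, 0, -0.1, -0.05, 0], [0, 0, -0.13, -0.05, 0], [0, 0, -0.13, -0.05, 0]],
])

```text
clock: 10.9
eef_pos: [397.7, -267.2, 270.6]
tcp_rot: [-3.135, -0.004, 1.473]
contact_force: [0.4, -0.6, -0.9]
opening: 0.154
```

```bash
python3 look.py w10
```

```text
shift [0. 0. 0.] spin -0.26 clock 10.9 pos [ 397.7 -267.2  270.6] rot [-3.1345 -0.0044  1.4734] F [ 0.35 -0.58 -0.87] T [ 0.02 -0.04 -0.05] op 0.154
```

View pics/w10.png

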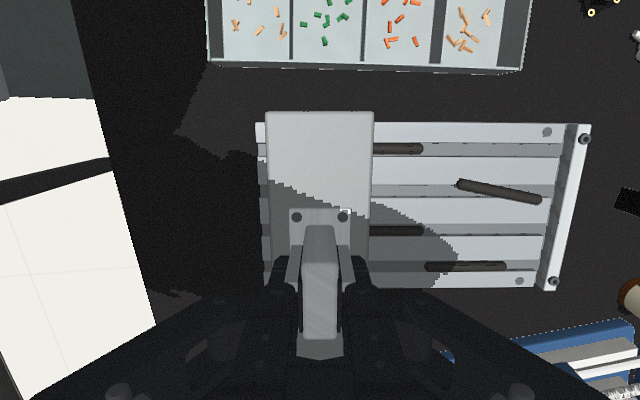

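```bash
python3 auto.py w10 258 35 150; python3 - <<'E'
from h import *
s,f=pickle.load(open('pics/w10.pkl','rb'))
crop(f,360,110,600,300,3.3,'w10a.png')
E
```

```text
tray line at tool x=-1.01 slope=-0.0014 (spin fix 0.08 deg) zt=258.46 n=275 med=0.21
```

View pics/w10a.png

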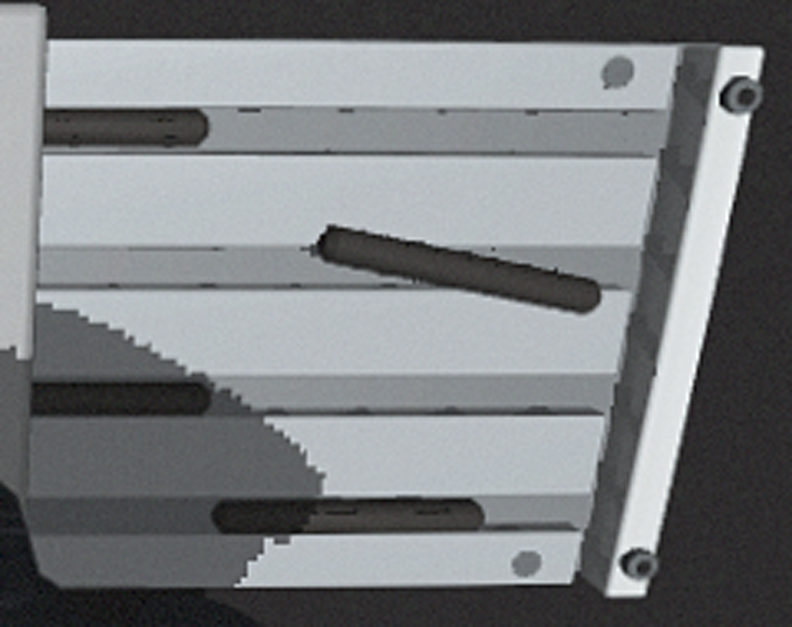

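```bash
python3 - <<'E'
from fitrel import *
from auto import auto
s,f=pickle.load(open('pics/w10.pkl','rb'))
q,_,_=auto(f,258.5,35,150,(-1,0),4,4)
def tr(p,dz,x0=360,y0=110,k=3.3):
    P=toolpt(f,c2p(p,x0,y0,k),q[2]-dz); return P
st=tr([(720,50),(608,590)],6.5); print(st)
# stop inner top edge -> tray x=105
m=(st[:,1]).mean(); off=105-m
for n,p,dz in [('r3',[(328,242),(592,297)],4),('r1',[(222,516),(477,514)],-1.5),('r4front',[(205,127)],-1.5),('r2front',[(208,397)],-1.5)]:
    P=tr(p,dz); print(n,[(round(a[1]+off,1),round(a[0]-q[0]-q[1]*a[1],1)) for a in P])
print('comb x',off)
E
```

```text
[[ 62.17373042 176.04917726 251.96109989]
 [-63.31825408 176.99409176 251.96109989]]
r3 [(np.float64(27.7), np.float64(21.9)), (np.float64(88.6), np.float64(9.8))]
r1 [(np.float64(12.9), np.float64(-45.8)), (np.float64(74.7), np.float64(-45.7))]
r4front [(np.float64(0.6), np.float64(45.6))]
r2front [(np.float64(6.7), np.float64(-15.7))]
comb x -71.52163451169355
```

```bash
python3 - <<'E'
from fitrel import *
from auto import auto
for n,rng,pts in [('w8',(35,100),[(455,226),(372,208)]),('w9',(-170,-35),[(255,203.5),(266,206)])]:
    s,f=pickle.load(open(f'pics/{n}.pkl','rb'))
    q,_,_=auto(f,208.6,*rng,(0,0),4,4)
    for dz in (4,1,-1.5):
        P=toolpt(f,pts,q[2]-dz); print(n,dz,[(round(a[1],1),round(a[0]-q[0]-q[1]*a[1],1)) for a in P])
s,f=pickle.load(open(f'pics/w9.pkl','rb'));crop(f,220,180,300,240,8,'w9a.png')
s,f=pickle.load(open(f'pics/w8.pkl','rb'));crop(f,360,180,480,250,6,'w8a.png')
E
```

```text
w8 4 [(np.float64(77.9), np.float64(7.1)), (np.float64(29.7), np.float64(17.7))]
w8 1 [(np.float64(79.2), np.float64(6.0)), (np.float64(30.2), np.float64(16.8))]
w8 -1.5 [(np.float64(80.3), np.float64(5.1)), (np.float64(30.7), np.float64(16.0))]
w9 4 [(np.float64(-35.4), np.float64(20.6)), (np.float64(-29.4), np.float64(19.1))]
w9 1 [(np.float64(-36.1), np.float64(19.7)), (np.float64(-29.9), np.float64(18.2))]
w9 -1.5 [(np.float64(-36.6), np.float64(19.0)), (np.float64(-30.3), np.float64(17.5))]
```

View pics/w9a.png

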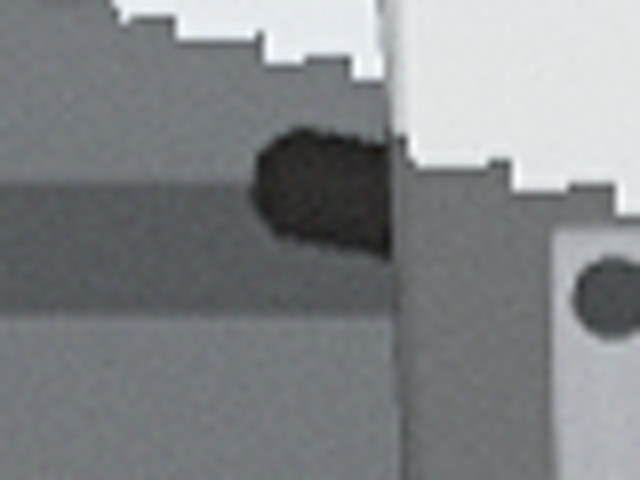

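View pics/w8a.png

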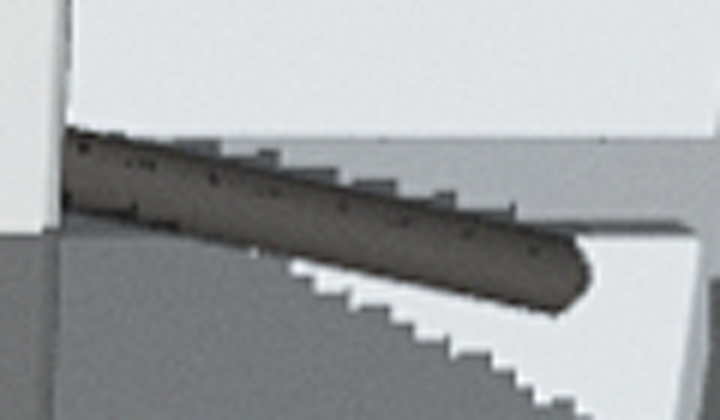

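Call:
carry_out([
  [[0, -0.001, 0.03, 0, 0.1], [0, -0.001, 0.06, 0, 0.1], [0, -0.001, 0.069, 0.01, 0.1], [0, -0.001, 0.069, 0.03, 0.1], [0, -0.001, 0.069, 0.04, 0.1], [0, -0.001, 0.069, 0.04, 0.1], [0, -0.001, 0.069, 0.04, 0.1]],
])

```text
clock: 11.65
eef_pos: [468.3, -275.6, 230.8]
tcp_rot: [-3.137, -0.003, 1.472]
contact_force: [1.0, -0.1, -1.4]
opening: 0.147
```

```bash
python3 look.py w11;python3 auto.py w11 218.5 35 100;python3 auto.py w11 218 -130 -35
```

```text
shift [0. 0. 0.] spin -0.37 clock 11.65 pos [ 468.3 -275.6  230.8] rot [-3.1369 -0.0034  1.4715] F [ 0.96 -0.06 -1.45] T [ 0.01 -0.05  0.02] op 0.147
tray line at tool x=0.72 slope=0.0047 (spin fix -0.27 deg) zt=219.05 n=139 med=0.23
tray line at tool x=0.44 slope=0.0004 (spin fix -0.03 deg) zt=219.84 n=176 med=0.25
```

View pics/w11.png

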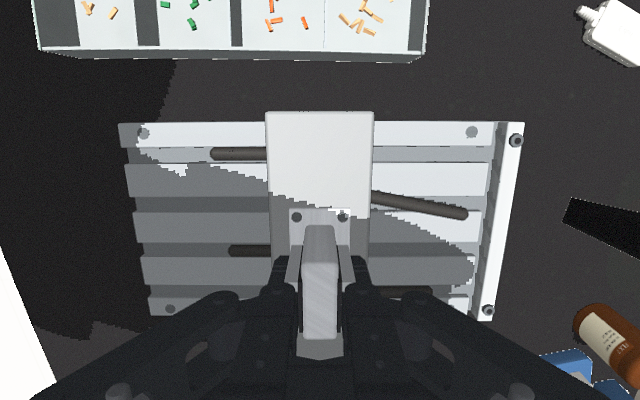

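Call:
carry_out([
  [[0, 0.0004, 0, 0.006, -0.15], [0, 0.0004, 0, 0.0103, -0.15], [0, 0.0004, 0, 0.0103, -0.15], [0, 0.0004, 0.008, 0.0103, -0.15], [0, 0.0004, 0.016, 0.0103, -0.15], [0, 0.0004, 0.024, 0.0103, -0.15], [0, 0.0004, 0.03, 0.0103, -0.15], [0, 0.0004, 0.03, 0.0103, -0.15]],
])

```text
clock: 12.5
eef_pos: [499.4, -278.4, 221.0]
tcp_rot: [-3.139, -0.003, 1.475]
contact_force: [0.3, -0.6, -0.3]
opening: 0.152
```

```bash
python3 look.py w12;python3 auto.py w12 208.5 -150 -35
```

```text
shift [0. 0. 0.] spin -0.19 clock 12.5 pos [ 499.4 -278.4  221. ] rot [-3.1388e+00 -2.5000e-03  1.4746e+00] F [ 0.26 -0.62 -0.32] T [-0.03  0.01  0.02] op 0.152
tray line at tool x=0.83 slope=-0.0005 (spin fix 0.03 deg) zt=209.37 n=248 med=0.24
```

View pics/w12.png

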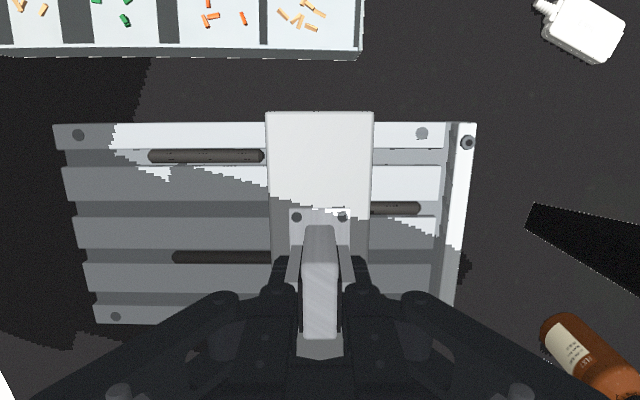

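Call:
carry_out([
  [[0, 0.0007, 0, -0.004, 0], [0, 0.0007, 0, -0.02, 0], [0, 0.0007, 0, -0.04, 0], [0, -0.005, -0.03, -0.04, 0], [0, -0.014, -0.07, -0.04, 0], [0, -0.014, -0.11, -0.04, 0], [0, -0.014, -0.127, -0.04, 0], [0, -0.014, -0.127, -0.04, 0]],
])

```text
clock: 13.35
eef_pos: [369.0, -279.6, 261.4]
tcp_rot: [-3.137, -0.004, 1.473]
contact_force: [1.1, -0.4, -1.4]
opening: 0.155
```

```bash
python3 look.py w13;python3 auto.py w13 248 35 150 14.5
```

```text
shift [0. 0. 0.] spin -0.29 clock 13.35 pos [ 369.  -279.6  261.4] rot [-3.1365 -0.0036  1.4729] F [ 1.08 -0.43 -1.41] T [-0.04 -0.05 -0.02] op 0.155
tray line at tool x=14.35 slope=-0.0013 (spin fix 0.07 deg) zt=249.35 n=281 med=0.24
```

View pics/w13.png

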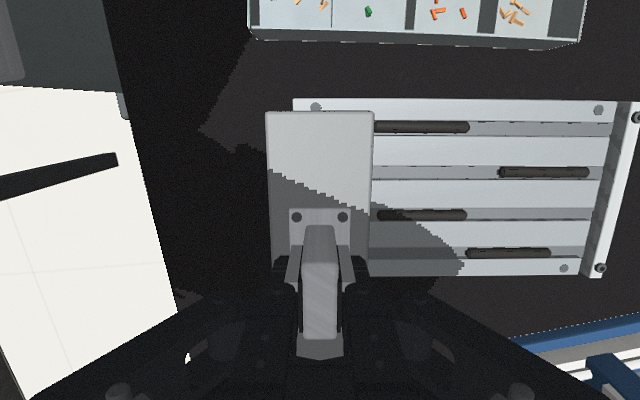

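```bash
cat > meas.py <<'E'
from fitrel import *
from auto import auto
def lf(n,zt,rng,x0,stop,rods):
    s,f=pickle.load(open(f'pics/{n}.pkl','rb'))
    q,_,_=auto(f,zt,*rng,(x0,0),4,4)
    st=toolpt(f,stop,q[2]-6.5); off=105-st[:,1].mean(); print('stop',st[:,1].round(1),'comb tray x',round(off,1))
    for name,p in rods.items():
        P=toolpt(f,p,q[2]+1.5); print(name,[(round(a[1]+off,1),round(a[0]-q[0]-q[1]*a[1],1)) for a in P])
    return off
E
python3 - <<'E'
from meas import *
lf('w13',249.3,(35,150),14.35,[(626,128),(589.5,277)],dict(r4=[(374,127),(470,127)],r3=[(498,172),(590,172.5)],r2=[(377,215),(467,215)],r1=[(467,252),(551,253)]))
s,f=pickle.load(open('pics/w13.pkl','rb'));crop(f,560,90,640,290,4,'w13b.png')
E
```

```text
stop [203.2 203.9] comb tray x -98.6
r4 [(np.float64(-62.2), np.float64(45.1)), (np.float64(2.0), np.float64(45.6))]
r3 [(np.float64(25.6), np.float64(15.3)), (np.float64(92.9), np.float64(15.4))]
r2 [(np.float64(-57.2), np.float64(-16.1)), (np.float64(7.7), np.float64(-16.1))]
r1 [(np.float64(11.5), np.float64(-45.1)), (np.float64(76.7), np.float64(-46.4))]
```

View pics/w13b.png

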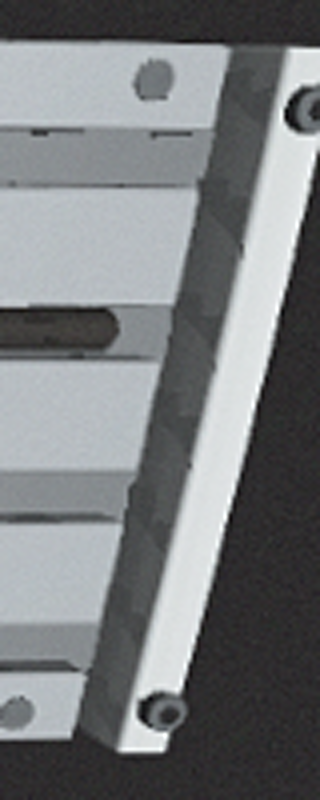

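Call:
carry_out([
  [[0, -0.0007, 0, 0.02, 0.1], [0, -0.0007, 0, 0.035, 0.1], [0, -0.0007, 0, 0.04, 0.1], [0, -0.0007, 0, 0.0412, 0.1], [0, -0.0007, 0, 0.0412, 0.1]],
])

```text
clock: 13.9
eef_pos: [371.3, -281.0, 220.7]
tcp_rot: [-3.139, -0.002, 1.472]
contact_force: [0.1, -0.5, -1.2]
opening: 0.156
```

```bash
python3 look.py w14;python3 auto.py w14 207.5 35 150 15
```

```text
shift [0. 0. 0.] spin -0.35 clock 13.9 pos [ 371.3 -281.   220.7] rot [-3.1391e+00 -2.3000e-03  1.4719e+00] F [ 0.09 -0.52 -1.15] T [ 0.02 -0.   -0.02] op 0.156
tray line at tool x=15.66 slope=0.0029 (spin fix -0.16 deg) zt=209.04 n=271 med=0.28
```

Call:
carry_out([
  [[0, 0.0006, 0, 0.0005, -0.15], [0, 0.0006, 0, 0.0009, -0.15], [0, 0.0006, 0, 0.0009, -0.15]],
])

```text
clock: 14.25
eef_pos: [371.4, -280.5, 220.3]
tcp_rot: [-3.14, -0.002, 1.474]
contact_force: [0.9, 0.5, -1.5]
opening: 0.155
```

```bash
python3 look.py w15;python3 auto.py w15 207.5 35 150 15
```

```text
shift [0. 0. 0.] spin -0.21 clock 14.25 pos [ 371.4 -280.5  220.3] rot [-3.1400e+00 -1.7000e-03  1.4744e+00] F [ 0.85  0.54 -1.51] T [ 0.02 -0.04  0.03] op 0.155
tray line at tool x=15.24 slope=0.0003 (spin fix -0.02 deg) zt=208.69 n=277 med=0.25
```

Good alignment. A bit lower, then start pushing.

Call:
carry_out([
  [[0, 0.0001, 0, 0.0005, 0], [0, 0.0001, 0.008, 0.0007, 0], [0, 0.0001, 0.016, 0.0007, 0], [0, 0.0001, 0.024, 0.0007, 0], [0, 0.0001, 0.032, 0.0007, 0], [0, 0.0001, 0.04, 0.0007, 0], [0, 0.0001, 0.046, 0.0007, 0], [0, 0.0001, 0.046, 0.0007, 0]],
])

```text
clock: 15.1
eef_pos: [417.0, -284.6, 219.8]
tcp_rot: [-3.138, -0.003, 1.475]
contact_force: [-2.6, 1.7, 10.0]
opening: 0.155
```

```bash
python3 look.py w16;python3 auto.py w16 207.5 35 140 15
```

```text
shift [0. 0. 0.] spin -0.19 clock 15.1 pos [ 417.  -284.6  219.8] rot [-3.1380e+00 -2.5000e-03  1.4747e+00] F [-2.6   1.72  9.99] T [0.23 0.76 0.04] op 0.155
tray line at tool x=14.97 slope=-0.0009 (spin fix 0.05 deg) zt=208.05 n=257 med=0.29
```

View pics/w16.png

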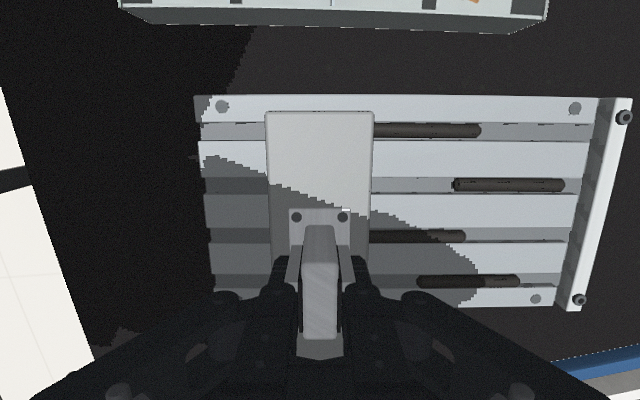

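Call:
carry_out([
  [[0, 0, 0.007, -0.0003, 0], [0, 0, 0.014, -0.0003, 0], [0, 0, 0.021, -0.0003, 0], [0, 0, 0.028, -0.0003, 0], [0, 0, 0.035, -0.0003, 0], [0, 0, 0.042, -0.0003, 0], [0, 0, 0.048, -0.0003, 0], [0, 0, 0.048, -0.0003, 0]],
])

```text
clock: 15.95
eef_pos: [465.7, -289.3, 220.0]
tcp_rot: [-3.14, -0.002, 1.475]
contact_force: [0.4, 0.5, -0.2]
opening: 0.154
```

```bash
python3 look.py w17;python3 auto.py w17 207.5 35 100 15;python3 auto.py w17 207.5 -120 -35 15
```

```text
shift [0. 0. 0.] spin -0.19 clock 15.95 pos [ 465.7 -289.3  220. ] rot [-3.1395e+00 -2.2000e-03  1.4748e+00] F [ 0.42  0.47 -0.2 ] T [ 0.18 -0.07  0.04] op 0.154
tray line at tool x=14.79 slope=0.0013 (spin fix -0.08 deg) zt=208.47 n=156 med=0.21
tray line at tool x=14.84 slope=0.0002 (spin fix -0.01 deg) zt=208.85 n=190 med=0.31
```

View pics/w17.png

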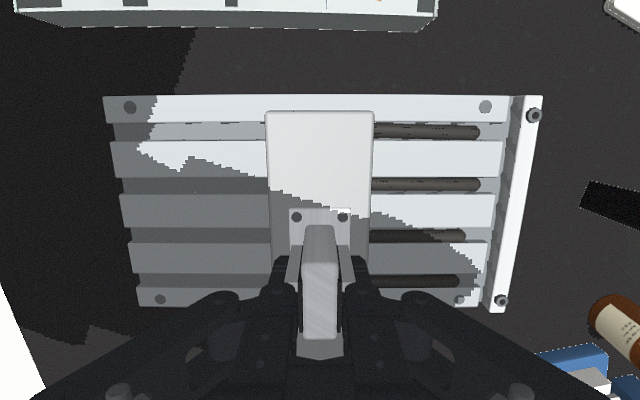

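```bash
python3 - <<'E'
from meas import *
lf('w17',208.5,(35,100),14.8,[(524,112),(491.5,306)],dict(r4=[(481,132)],r3=[(481,184)],r2=[(467,236)],r1=[(460,281.5)]))
s,f=pickle.load(open('pics/w17.pkl','rb'));crop(f,440,90,560,320,3.4,'w17b.png')
E
```

```text
stop [105.7 106. ] comb tray x -0.9
r4 [(np.float64(87.4), np.float64(44.5))]
r3 [(np.float64(91.4), np.float64(15.5))]
r2 [(np.float64(87.4), np.float64(-16.3))]
r1 [(np.float64(87.1), np.float64(-46.8))]
```

View pics/w17b.png

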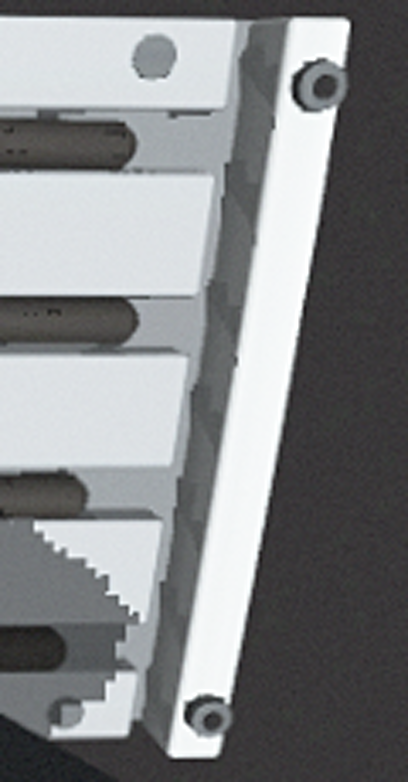

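Call:
carry_out([
  [[0, -0.0002, 0.004, 0.0003, 0], [0, -0.0002, 0.008, 0.0003, 0], [0, -0.0002, 0.012, 0.0003, 0], [0, -0.0002, 0.015, 0.0003, 0], [0, -0.0002, 0.016, 0.0003, 0], [0, -0.0002, 0.016, 0.0003, 0]],
])

```text
clock: 16.6
eef_pos: [480.4, -290.8, 219.9]
tcp_rot: [-3.137, -0.003, 1.475]
contact_force: [-6.1, 2.5, 11.2]
opening: 0.153
```

```bash
python3 look.py w18;python3 auto.py w18 207.5 -120 -35 15; python3 - <<'E'
from h import *
s,f=pickle.load(open('pics/w18.pkl','rb'));crop(f,360,90,540,320,3.4,'w18b.png')
E
```

```text
shift [0. 0. 0.] spin -0.18 clock 16.6 pos [ 480.4 -290.8  219.9] rot [-3.1371e+00 -2.8000e-03  1.4748e+00] F [-6.05  2.47 11.19] T [ 0.32  1.48 -0.05] op 0.153
tray line at tool x=14.75 slope=-0.0009 (spin fix 0.05 deg) zt=208.95 n=207 med=0.32
```

View pics/w18b.png

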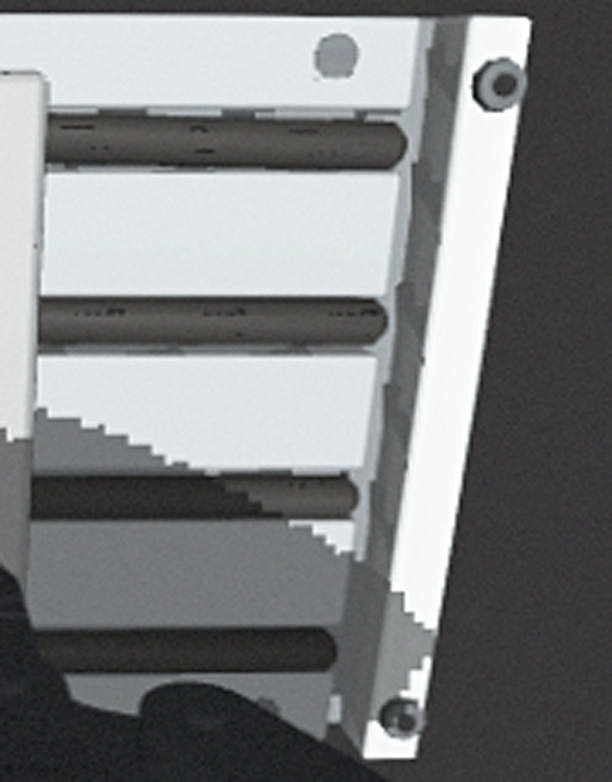

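Call:
carry_out([
  [[0, -0.0002, 0.0007, -0.0003, 0], [0, -0.0002, 0.0014, -0.0003, 0], [0, -0.0002, 0.002, -0.0003, 0], [0, -0.0002, 0.002, -0.0003, 0]],
])

```text
clock: 17.05
eef_pos: [482.5, -291.2, 220.1]
tcp_rot: [-3.137, -0.003, 1.475]
contact_force: [-1.6, 0.5, 0.6]
opening: 0.157
```

```bash
python3 look.py w19;python3 auto.py w19 207.5 -120 -35 15; python3 - <<'E'
from h import *
s,f=pickle.load(open('pics/w19.pkl','rb'));crop(f,440,90,540,320,3.4,'w19b.png')
E
```

```text
shift [0. 0. 0.] spin -0.18 clock 17.05 pos [ 482.5 -291.2  220.1] rot [-3.1372e+00 -2.8000e-03  1.4749e+00] F [-1.63  0.46  0.57] T [0.22 0.4  0.06] op 0.157
tray line at tool x=15.03 slope=-0.0003 (spin fix 0.02 deg) zt=209.19 n=205 med=0.24
```

View pics/w19b.png

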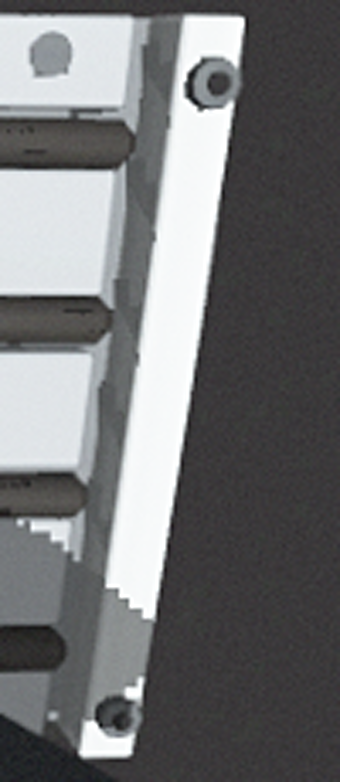

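Call:
carry_out([
  [[0, 0, 0.0005, 0, 0], [0, 0, 0.001, 0, 0], [0, 0, 0.001, 0, 0]],
])

```text
clock: 17.4
eef_pos: [483.5, -291.3, 220.1]
tcp_rot: [-3.137, -0.003, 1.475]
contact_force: [-2.0, 1.3, 1.1]
opening: 0.151
```

```bash
python3 look.py w20; python3 - <<'E'
from h import *
s,f=pickle.load(open('pics/w20.pkl','rb'));crop(f,440,90,540,320,3.4,'w20b.png')
E
```

```text
shift [0. 0. 0.] spin -0.18 clock 17.4 pos [ 483.5 -291.3  220.1] rot [-3.1373e+00 -2.8000e-03  1.4749e+00] F [-1.96  1.28  1.14] T [0.14 0.41 0.04] op 0.151
```

View pics/w20b.png

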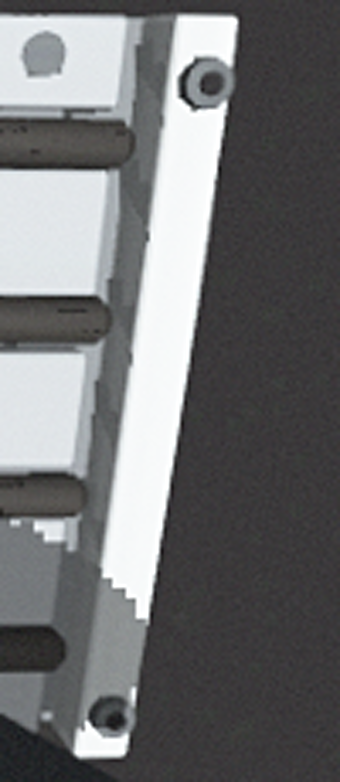

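Call:
carry_out([
  [[0, 0, 0.0005, 0, 0], [0, 0, 0.001, 0, 0], [0, 0, 0.001, 0, 0]],
])

```text
clock: 17.75
eef_pos: [484.5, -291.4, 220.0]
tcp_rot: [-3.137, -0.003, 1.475]
contact_force: [-1.0, 0.6, 0.8]
opening: 0.154
```

```bash
python3 look.py w21; python3 - <<'E'
from h import *
s,f=pickle.load(open('pics/w21.pkl','rb'));crop(f,440,90,540,320,3.4,'w21b.png')
E
```

```text
shift [0. 0. 0.] spin -0.18 clock 17.75 pos [ 484.5 -291.4  220. ] rot [-3.1373e+00 -2.8000e-03  1.4749e+00] F [-1.03  0.61  0.84] T [0.17 0.44 0.08] op 0.154
```

View pics/w21b.png

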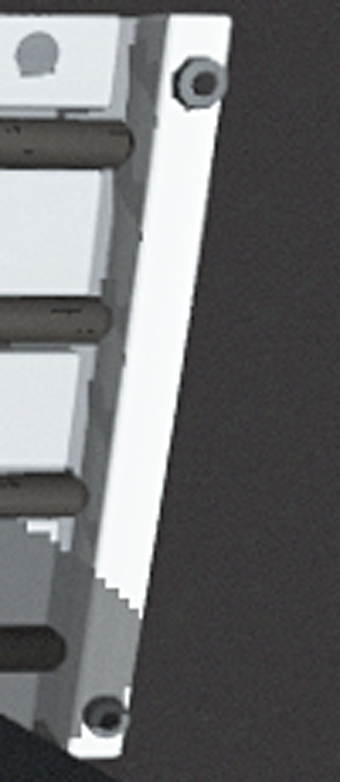

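```bash
python3 - <<'E'
from fitrel import *
s,f=pickle.load(open('pics/w21.pkl','rb'))
zt=208.4
for n,e,t in [('r4',(156,145),(134,145)),('r3',(133,320),(112,320)),('r2',(111,495),(88,495)),('r1',(90,648),(66,648))]:
    a=toolpt(f,c2p([e],440,90,3.4),zt-6.5)[0];b=toolpt(f,c2p([t],440,90,3.4),zt+1.5)[0]
    print(n,a.round(1),b.round(1),'gap',round(a[1]-b[1],1))
E
```

```text
r4 [ 59.8  86.7 201.9] [ 59.2  87.2 209.9] gap -0.5
r3 [ 32.4  86.8 201.9] [ 30.5  87.3 209.9] gap -0.5
r2 [  2.4  87.3 201.9] [ -0.8  87.3 209.9] gap 0.0
r1 [-26.4  87.6 201.9] [-30.9  87.2 209.9] gap 0.4
```

Call:
carry_out([
  [[0, 0, 0.0003, 0, 0], [0, 0, 0.0006, 0, 0], [0, 0, 0.0006, 0, 0]],
])

```text
clock: 18.1
eef_pos: [484.9, -291.4, 220.0]
tcp_rot: [-3.137, -0.003, 1.475]
contact_force: [-4.9, -0.3, 1.7]
opening: 0.155
```

```bash
python3 look.py w22; python3 - <<'E'
from h import *
s,f=pickle.load(open('pics/w22.pkl','rb'));crop(f,440,90,540,320,3.4,'w22b.png')
E
```

```text
shift [0. 0. 0.] spin -0.17 clock 18.1 pos [ 484.9 -291.4  220. ] rot [-3.1367e+00 -2.9000e-03  1.4750e+00] F [-4.92 -0.33  1.67] T [0.17 0.81 0.03] op 0.155
```

View pics/w22b.png

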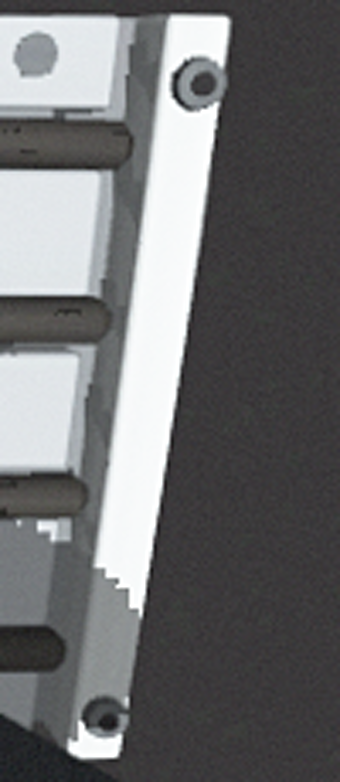

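Call:
carry_out([
  [[0, 0, -0.001, 0, 0], [0, 0, -0.003, -0.001, 0], [0, 0, -0.003, -0.015, 0], [0, 0, -0.003, -0.04, 0], [0, 0, -0.03, -0.06, 0], [0, 0, -0.07, -0.06, 0], [0, 0, -0.07, -0.06, 0], [0, 0, -0.07, -0.06, 0]],
])

```text
clock: 18.95
eef_pos: [415.3, -285.1, 281.5]
tcp_rot: [-3.139, -0.002, 1.474]
contact_force: [1.1, 0.0, -1.5]
opening: 0.154
```

```bash
python3 look.py w23; python3 auto.py w23 268 35 120 15; python3 - <<'E'
from h import *
s,f=pickle.load(open('pics/w23.pkl','rb'));crop(f,360,90,580,290,3.5,'w23b.png')
E
```

```text
shift [0. 0. 0.] spin -0.23 clock 18.95 pos [ 415.3 -285.1  281.5] rot [-3.1385e+00 -2.0000e-03  1.4740e+00] F [ 1.07  0.01 -1.48] T [ 0.02 -0.04 -0.03] op 0.154
tray line at tool x=15.37 slope=0.0017 (spin fix -0.09 deg) zt=270.07 n=208 med=0.37
```

View pics/w23b.png

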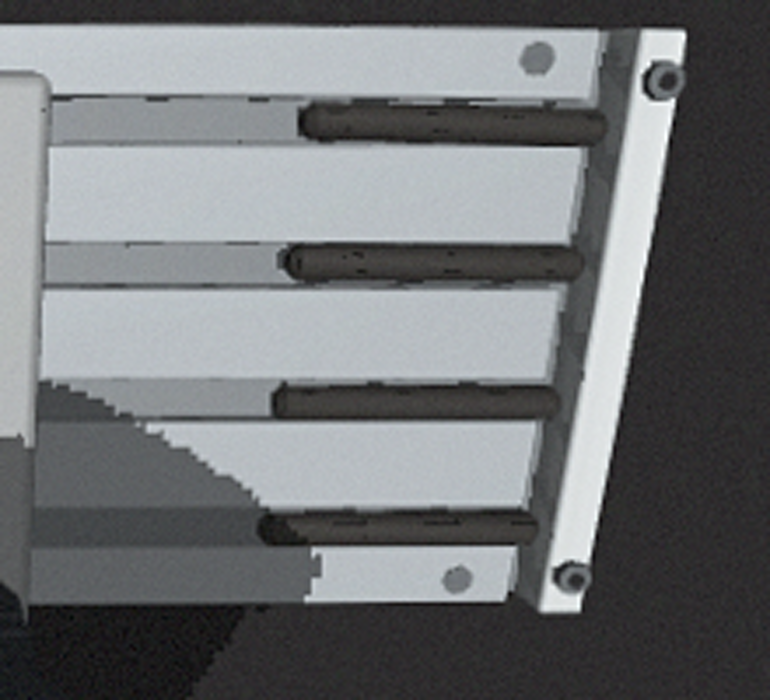

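```bash
python3 - <<'E'
from fitrel import *
from auto import auto
s,f=pickle.load(open('pics/w23.pkl','rb'))
q,_,_=auto(f,270,35,120,(15.4,0),4,4)
C=lambda p:c2p(p,360,90,3.5)
e=toolpt(f,C([(640,28),(590,300),(541,610)]),q[2]-6.5);print('stop',e[:,:2].round(1))
co=np.polyfit(e[:,0],e[:,1],1)
for n,a,b in [('r4',(301,122),(607,127)),('r3',(286,261),(584,263)),('r2',(274,400),(560,401)),('r1',(260,527),(537,527))]:
    P=toolpt(f,C([a,b]),q[2]+1.5)
    print(n,'front gap',round(np.polyval(co,P[1,0])-P[1,1],1),'len',round(P[1,1]-P[0,1],1),'y',(P[:,0]-q[0]-q[1]*P[:,1]).round(1))
E
```

```text
stop [[ 79.7 155.5]
 [ 24.6 154.7]
 [-47.6 156.6]]
r4 front gap -2.0 len 65.4 y [44.8 44.3]
r3 front gap -1.7 len 65.6 y [15.7 15.5]
r2 front gap -1.5 len 65.1 y [-15.3 -15.6]
r1 front gap -1.1 len 65.1 y [-45.6 -46.1]
```

```bash
python3 - <<'E'
from h import *
from rig import r
go(r.sense(),[606.3,24.3,402],1.4372)
E
```

```text
shift [ 0.3267  0.1592 -0.1205] spin 2.13 clock 19.0 pos [ 416.1 -285.4  281.4] rot [-3.1389e+00 -1.8000e-03  1.4744e+00] F [ 1.16 -1.39 -0.28] T [ 0.07  0.05 -0.01] op 0.153
```

Call:
carry_out([
  [[0, 0, 0, -0.04, 0], [0, 0, 0, -0.08, 0], [0, 0, 0, -0.115, 0], [0, 0.02, 0.01, -0.12, 0], [0, 0.06, 0.03, -0.12, 1], [0, 0.1, 0.05, -0.12, 2], [0, 0.14, 0.068, -0.12, 2], [0, 0.18, 0.088, -0.12, 2]],
])

```text
clock: 19.8
eef_pos: [522.9, -113.1, 401.9]
tcp_rot: [-3.14, -0.002, 1.44]
contact_force: [0.9, 0.1, -0.9]
opening: 0.155
```

```bash
python3 - <<'E'
from h import *
from rig import r
go(r.sense(),[606.3,24.3,402],1.4372)
E
```

```text
shift [1.471e-01 6.470e-02 1.000e-04] spin 0.15 clock 19.8 pos [ 522.9 -113.1  401.9] rot [-3.1401e+00 -1.7000e-03  1.4397e+00] F [ 0.95  0.13 -0.86] T [-0.03 -0.02  0.04] op 0.155
```

Call:
carry_out([
  [[0, 0.04, 0.018, 0, 0], [0, 0.08, 0.035, 0, 0], [0, 0.12, 0.053, 0, 0], [0, 0.147, 0.065, 0, 0.1], [0, 0.147, 0.065, 0, 0.1], [0, 0.147, 0.065, 0, 0.1]],
])

```text
clock: 20.4
eef_pos: [607.3, 25.1, 401.8]
tcp_rot: [-3.14, -0.002, 1.44]
contact_force: [-1.2, -0.1, -1.1]
opening: 0.153
```

```bash
python3 - <<'E'
from h import *
from rig import r
go(r.sense(),[606.3,24.3,207.5],1.4372)
E
```

```text
shift [-0.0012 -0.0005  0.1943] spin 0.16 clock 20.4 pos [607.3  25.1 401.8] rot [-3.1399e+00 -1.5000e-03  1.4400e+00] F [-1.21 -0.06 -1.15] T [-0.03  0.02 -0.03] op 0.153
```

Call:
carry_out([
  [[0, -0.001, 0, 0.04, 0.1], [0, -0.001, 0, 0.08, 0.1], [0, -0.001, 0, 0.12, 0.1], [0, -0.001, 0, 0.155, 0.1], [0, -0.001, 0, 0.178, 0.1], [0, -0.001, 0, 0.188, 0.1], [0, -0.001, 0, 0.191, 0.1], [0, -0.001, 0, 0.191, 0.1]],
])

```text
clock: 21.2
eef_pos: [607.3, 24.0, 211.6]
tcp_rot: [-3.141, -0.002, 1.438]
contact_force: [-0.3, -1.1, -1.3]
opening: 0.154
```

```bash
python3 - <<'E'
from h import *
from rig import r
go(r.sense(),[606.3,24.3,207.5],1.4372)
E
```

```text
shift [ 0.0001 -0.001   0.0041] spin 0.03 clock 21.2 pos [607.3  24.  211.6] rot [-3.1408e+00 -1.6000e-03  1.4377e+00] F [-0.31 -1.11 -1.34] T [ 0.01 -0.04  0.05] op 0.154
```

Call:
carry_out([
  [[0, 0, 0, 0.002, 0], [0, 0, 0, 0.0033, 0], [0, 0, 0, 0.0038, 0], [0, 0, 0, 0.0038, 0]],
])

```text
clock: 21.6
eef_pos: [607.4, 24.1, 208.1]
tcp_rot: [-3.141, -0.002, 1.438]
contact_force: [0.5, 1.1, -1.7]
opening: 0.155
```

Call:
carry_out([
  [[0, 0, 0, 0.0005, 0], [0, 0, 0, 0.0009, 0], [0, 0, 0, 0.0009, 0]],
])

```text
clock: 21.9
eef_pos: [607.5, 24.2, 207.4]
tcp_rot: [3.142, -0.002, 1.438]
contact_force: [-1.1, 0.9, 1.0]
opening: 0.147
```

Call:
carry_out([
  [[0, 0, 0, 0.0004, 0], [20, 0, 0, 0.0004, 0], [30, 0, 0, 0.0004, 0], [60, 0, 0, 0.0004, 0], [100, 0, 0, 0.0004, 0], [100, 0, 0, 0.0004, 0], [100, 0, 0, 0.0004, 0], [100, 0, 0, 0.0004, 0]],
])

```text
clock: 22.7
eef_pos: [607.4, 24.2, 207.0]
tcp_rot: [-3.142, -0.002, 1.438]
contact_force: [0.4, 0.1, 0.4]
opening: 1.002
```

```bash
python3 look.py w24
```

```text
shift [0. 0. 0.] spin -2.3 clock 22.7 pos [607.4  24.2 207. ] rot [-3.1416e+00 -1.8000e-03  1.4378e+00] F [0.37 0.06 0.42] T [-0.04  0.01  0.01] op 1.002
```

View pics/w24.png

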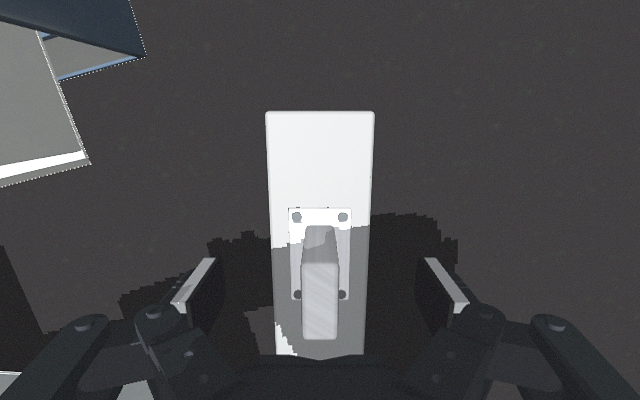

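Comb stands free and upright (plate corners at (266,112) and (374,112), as before). Lifting away.

Call:
carry_out([
  [[100, 0, 0, -0.03, 0], [100, 0, 0, -0.07, 0], [100, 0, 0, -0.11, 0], [100, 0, 0, -0.15, 0], [100, 0, 0, -0.19, 0], [100, 0, 0, -0.2, 0], [100, 0, 0, -0.2, 0]],
])

```text
clock: 23.45
eef_pos: [607.8, 23.8, 409.0]
tcp_rot: [3.138, -0.002, 1.438]
contact_force: [0.4, -0.2, -0.7]
opening: 1.005
```

```bash
python3 look.py w25; python3 look.py t25 top; python3 - <<'E'
from h import *
s,f=pickle.load(open('pics/t25.pkl','rb'))
crop(f,150,140,420,290,2.9,'t25a.png')
E
```

```text
shift [0. 0. 0.] spin -2.3 clock 23.45 pos [607.8  23.8 409. ] rot [ 3.1378e+00 -2.5000e-03  1.4378e+00] F [ 0.44 -0.21 -0.73] T [-0.01  0.    0.02] op 1.005
shift [0. 0. 0.] spin -2.3 clock 23.5 pos [607.2  23.8 407. ] rot [ 3.1409e+00 -1.9000e-03  1.4379e+00] F [-0.47  0.42 -0.6 ] T [-0.02  0.09 -0.01] op 1.002
```

View pics/t25a.png

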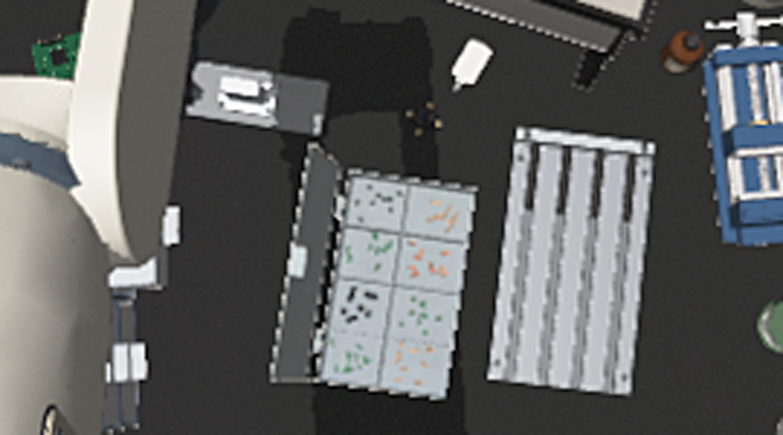

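View pics/w25.png

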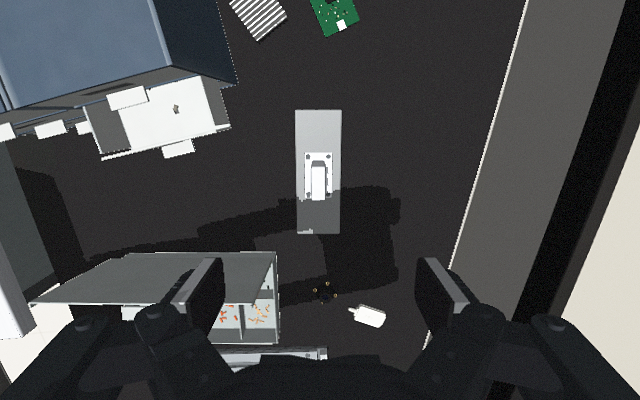

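```bash
python3 -c "
from rig import workorder
print(workorder.sign_off())"
```

```text
the job is handed in; nothing more can be done
None
```

All four rods are combed into their own grooves and pushed up to the end stop. The comb stands back where it was, and I handed the job in at about 23.5 s of the 72 s allowed.

- **Combing:** The first sweep seated three rods. The rod in groove 3 stayed askew across its groove, so I swept that part again and it dropped in.
- **Pushing:** With the comb shifted 15 mm sideways, I pushed all four rods along until the force along the grooves rose to about 5 N. Force readings, taken only between moves, peaked at about 6 N sideways and 11 N upward, wrist total with tray contact included.
- **Last rod check:** The wrist picture showed every rod within about 1 mm of its groove's middle line and parallel to it. The computed gaps to the stop came out slightly negative (-1 to -2 mm) and the rods about 1 mm too long. I take that as measuring bias; the final top view also shows them against the bar.
- **Comb:** I released it at about 1 mm from where I gripped it. It looks upright and the gripper is clear of it.
- **Bystanders:** I did not measure them at the end. The arm did not go near them, and the flux bottle, board and heat sink look undisturbed in the pictures; I did not pick out the screwdriver.

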